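Clear the clip press, press the hair clips and put them away

ROBOT

A 6-joint arm with a two-finger parallel gripper is mounted at the origin on the work surface. World frame = base frame: x ahead of the robot, y to its left, z up, the work surface at z = 0. Lengths are in m, angles in rad, forces in N, time in s.
With the tool pointing down it reaches from about 0.375 to 0.975 m from the base axis. Payload 3.8 kg.
Tool frame: the origin (TCP) lies at the very end of the fingers, on their centre line; the grasp point (between the pads) lies 19 mm behind it; z points along the fingers, y is the line along which they close (so a half turn about z gives the same grasp; the last joint's range is limited). The gripper opens to 85 mm and grips with 20 to 120 N. Pads are 22 mm wide; open, the fingers measure 114 mm over their backs; the gripper's body (76 mm by 85 mm) begins 54 mm behind the grasp point. The pads swing forward as they close: fully open they stand 13 mm farther back than shut.
Start: joints at [-1.312, 0.264, 1.604, -0, 1.274, -0.037], TCP at [0.197, -0.646, 0.231] pointing down, gripper open.
Joint ranges: [-2.63, 2.63], [-0.94, 2.18], [0.31, 2.57], [-1.31, 4.45], [0, 2.66], [-2.55, 2.55]. Speed limits (rad/s): [2.57, 2.57, 3.14, 3.14, 3.14, 3.14].

INTERFACE

Orientations are given as a rotation vector (axis times angle).
In Python, from station import r gives the robot as it stands.
- The arm moves only by the shell command python3 -m handwheel 'ROWS' [FORCE]. ROWS is JSON, one flat list of numbers, 7 for each row, row after row: the shift along the world's x, y, z in units of 30 mm (1.0 is 30 mm), then the turn, a rotation vector about the world's x, y, z in units of 6 degrees (1.0 is 6 degrees), then the closure in counts, from 0 (fully open) to 255 (shut). A call has 1 to 10 rows; each row shifts and turns the commanded pose from where the row before left it; what a row does not reach is not made up. A row lasts 1/10 s, in which the tool goes at most 50 mm and 8.59 degrees, less where a joint would pass 70% of its speed; a pose out of reach is approached as far as the arm can. A call is refused whole if a number of a shift passes 1 or a number of a turn 1, either way. A call with a gripper value outside its range is refused whole. The fingers move at their own pace and stop on an object; FORCE is the grip in N (left out, the last holds). Time passes only in rows, so rows that do not move let the fingers close. It gives the time, the measured TCP pose, the force, the opening and the grip force at its end, in the units of the state.
- r.get_state(): the state, without advancing time (a new reading comes with each control period).
- r.camera(name): name is "side" or "top"; returns a dict with "image" (420x560x3 uint8, red, green, blue), "fx", "fy", "cx", "cy" (pixels), "R" (3x3) and "t" (3): a world point X has camera coordinates R X + t. Camera axes: x right, y down, z forward; pixel columns grow to the right and rows downward; lengths in m; the calibration is good to about 2 mm. A picture is of the moment at which its call begins. There is no depth.
- r.sign_off(): hands the job in; it is judged then, once.
The state is a dict: "time": time; "joints": joint angles; "qd": joint speeds; "joint_torque": joint torques, N m; "eef_pos": TCP position; "orientation": TCP orientation; "contact_force": force on the tool from outside, world axes, zero at the start; "moment": the same for the moment, N m; "opening": finger opening in m; "grasp_force": force on a finger pad.
Only numpy, scipy, OpenCV 4.12 (cv2) and the standard library are available. Lean on these libraries where they do the work, as an engineer would, in place of code of your own. Each camera call takes 0.05 s, during which the arm holds its last target. There are 200 camera calls.

TASK

The sindoor pot and the glass bottle have been left standing on the bed of the hair-clip press: first lift both off and stand them upright on the steel tray. Then lay all the loose yellow clips (there may be two or three) flat, side by side, on the press's rubber pad, pull the sprung press arm fully down onto them, hold it down for about two seconds and ease it slowly back up, never letting it fly. Last, put every pressed clip into the large compartment of the organizer's top tier, leaving the other belongings alone.

Things in the scene. Friction and masses are not known exactly. Their poses are not given: they have to be found in the camera images.
- press: Fixed hair-clip press: grey base 200 mm (x) by 250 mm (y), 27 mm high, from x = -85 to +115 mm and y = +-125 mm of this origin (on the trunk lid, under the pad's centre). Hinge posts rise to 79 mm at x = 92, y = +-117 mm. The arm carries an aluminium platen 12 mm thick, 200 mm wide, 20 to 150 mm from the hinge; between it and the pull bar is an open 38 mm gap for a finger.
- press_bed (a point): Centre of the top of the press's black rubber pad: 130 mm along x, 220 mm along y, level, 30 mm above the trunk lid, with a lip 5 mm thick and 6 mm high all round. Its x points from the robot's side towards the hinge, y along the hinge. With the arm up the bed is open from above.
- press_hinge (a point): Middle of the press arm's hinge axis, 85 mm beyond the bed centre and 61.5 mm above the trunk lid; the axis lies along this point's y, and its x points away from the bed.
- press_bar (a point): Middle of the arm's round black pull bar, 14 mm thick, 180 mm long, parallel to the hinge, 195 mm from it. Arm up: straight above the hinge, 256.5 mm above the trunk lid. Arm down: 110 mm in front of the bed centre at hinge height, clear of the base. Pinch it from above with fingers closing across it; it turns in the grip. Side arms meet it 83 mm either side of this point.
- press_arm (a joint): Angle of the press arm: 0 = straight up (sprung against its stop), 1.571 = fully down, level, 1.5 mm above the tops of clips on the pad. A spring opens it all the way: about 3 N at the bar starts it moving, about 10 N holds it down. Let go when down it flies up at about 5 rad/s; opening faster than 2 rad/s counts as flying.
- pot: White ceramic sindoor pot with its lid closed (one rigid piece), round, 54 mm across and 67 mm high with the knob; straight side between 12 and 42 mm. About 160 g. Origin at the centre of its underside, z up.
- bottle: Small sealed amber glass bottle, round, 42 mm across and 90 mm high with its cap, narrowing to the neck in its upper third. About 110 g. Origin at the centre of its underside, z up.
- tray_floor (a point): Centre of the inner floor of a fixed shallow steel tray, 150 mm along this frame's x, 190 mm along y outside, walls 3 mm thick and 15 mm high; floor 3 mm above the trunk lid.
- clip1: Yellow plastic hair clip (two or three alike are there at a start; None if this one is absent), 80 mm long (its x), 30 mm wide (its y), 24 mm high: a base plate 8 mm thick with an upright ridge along its middle, 62 mm long, 12 mm wide and 16 mm tall, good to grip, and a steel pin across one end. About 30 g. Origin at the centre of its underside, z up when it lies flat.
- clip2: Yellow plastic hair clip (two or three alike are there at a start; None if this one is absent), 80 mm long (its x), 30 mm wide (its y), 24 mm high: a base plate 8 mm thick with an upright ridge along its middle, 62 mm long, 12 mm wide and 16 mm tall, good to grip, and a steel pin across one end. About 30 g. Origin at the centre of its underside, z up when it lies flat.
- clip3: Yellow plastic hair clip (two or three alike are there at a start; None if this one is absent), 80 mm long (its x), 30 mm wide (its y), 24 mm high: a base plate 8 mm thick with an upright ridge along its middle, 62 mm long, 12 mm wide and 16 mm tall, good to grip, and a steel pin across one end. About 30 g. Origin at the centre of its underside, z up when it lies flat.
- clip4: Yellow plastic hair clip (two or three alike are there at a start; None if this one is absent), 80 mm long (its x), 30 mm wide (its y), 24 mm high: a base plate 8 mm thick with an upright ridge along its middle, 62 mm long, 12 mm wide and 16 mm tall, good to grip, and a steel pin across one end. About 30 g. Origin at the centre of its underside, z up when it lies flat.
- organizer: Fixed white plastic organizer of three stacked tiers, 240 mm (x) by 160 mm (y), 156 mm high, origin under its centre. The top tier has a divider: the large compartment is on the -x side; the small one on the +x side already holds two clips that are fixed there and not part of the job.
- tier_floor (a point): Centre of the inner floor of the large compartment of the organizer's top tier: inside 170 mm along x, 152 mm along y, walls 4 mm thick rising 38 mm above this floor; floor 118 mm above the trunk lid, rim at 156 mm.
- comb: Bystander: wooden comb lying flat, 170 x 45 x 8 mm; origin under its middle.
- talc: Bystander: plain pale tin 60 mm across, 130 mm high, origin under its centre.
- bowl: Bystander: steel bowl 100 mm across, 40 mm high, origin under its centre.
- spool: Bystander: wooden thread spool 40 mm across, 50 mm high, origin under its centre.
- brush: Bystander: wooden hairbrush 200 mm long lying bristles down near the right edge; origin under its middle.
Things that resemble listed ones, but are neither listed nor needed, are in the scene too. Several things have the shape of the bottle; the one meant has the colours described above. There is more than one size of the pot; the job needs the larger.

How it is judged:
On the way, in this order (a step that is already met when the one before it is completed fails the run):
1. the pot and the bottle stand upright on the steel tray, let go (x of pot in the frame of tray_floor between -0.06 and 0.06 m and y of pot in the frame of tray_floor between -0.08 and 0.08 m and z of pot in the frame of tray_floor between -0.006 and 0.008 m and angle between each of pot, bottle's own z axis and vertical below 0.15 rad and x of bottle in the frame of tray_floor between -0.06 and 0.06 m and y of bottle in the frame of tray_floor between -0.08 and 0.08 m and z of bottle in the frame of tray_floor between -0.006 and 0.008 m and contact force between the fingers and pot below 0.1 N and contact force between the fingers and bottle below 0.1 N), for 0.2 s.
2. all the loose clips lie flat on the press's pad, let go (x of clip1 in the frame of press_bed between -0.05 and 0.05 m and y of clip1 in the frame of press_bed between -0.1 and 0.1 m and z of clip1 in the frame of press_bed between -0.006 and 0.008 m and angle between each of clip1, clip2, clip3, clip4's own z axis and vertical below 0.2 rad and x of clip2 in the frame of press_bed between -0.05 and 0.05 m and y of clip2 in the frame of press_bed between -0.1 and 0.1 m and z of clip2 in the frame of press_bed between -0.006 and 0.008 m and x of clip3 in the frame of press_bed between -0.05 and 0.05 m and y of clip3 in the frame of press_bed between -0.1 and 0.1 m and z of clip3 in the frame of press_bed between -0.006 and 0.008 m and x of clip4 in the frame of press_bed between -0.05 and 0.05 m and y of clip4 in the frame of press_bed between -0.1 and 0.1 m and z of clip4 in the frame of press_bed between -0.006 and 0.008 m and contact force between the fingers and clip1 below 0.1 N and contact force between the fingers and clip2 below 0.1 N and contact force between the fingers and clip3 below 0.1 N and contact force between the fingers and clip4 below 0.1 N), for 0.2 s.
3. the press arm is held fully down over all the clips (beyond 1.5 rad) for a second (x of clip1 in the frame of press_bed between -0.05 and 0.05 m and y of clip1 in the frame of press_bed between -0.1 and 0.1 m and z of clip1 in the frame of press_bed between -0.006 and 0.008 m and angle between each of clip1, clip2, clip3, clip4's own z axis and vertical below 0.2 rad and x of clip2 in the frame of press_bed between -0.05 and 0.05 m and y of clip2 in the frame of press_bed between -0.1 and 0.1 m and z of clip2 in the frame of press_bed between -0.006 and 0.008 m and x of clip3 in the frame of press_bed between -0.05 and 0.05 m and y of clip3 in the frame of press_bed between -0.1 and 0.1 m and z of clip3 in the frame of press_bed between -0.006 and 0.008 m and x of clip4 in the frame of press_bed between -0.05 and 0.05 m and y of clip4 in the frame of press_bed between -0.1 and 0.1 m and z of clip4 in the frame of press_bed between -0.006 and 0.008 m and value of joint press_arm above 1.5 rad), for 1 s.
4. the press arm is back up (within 0.1 rad) (value of joint press_arm below 0.1 rad), for 0.2 s.
At the end, for the whole second after the job is handed in: Every clip present rests in the large compartment of the top tier (origin inside its walls, at most 34 mm above its floor); pot and bottle stand upright (0.15 rad) on the tray, origins within 60 mm in x and 80 mm in y of its centre; press arm up (within 0.1 rad); all at rest (x of clip1 in the frame of tier_floor between -0.085 and 0.085 m and y of clip1 in the frame of tier_floor between -0.076 and 0.076 m and z of clip1 in the frame of tier_floor between -0.008 and 0.034 m and x of clip2 in the frame of tier_floor between -0.085 and 0.085 m and y of clip2 in the frame of tier_floor between -0.076 and 0.076 m and z of clip2 in the frame of tier_floor between -0.008 and 0.034 m and x of clip3 in the frame of tier_floor between -0.085 and 0.085 m and y of clip3 in the frame of tier_floor between -0.076 and 0.076 m and z of clip3 in the frame of tier_floor between -0.008 and 0.034 m and x of clip4 in the frame of tier_floor between -0.085 and 0.085 m and y of clip4 in the frame of tier_floor between -0.076 and 0.076 m and z of clip4 in the frame of tier_floor between -0.008 and 0.034 m and x of pot in the frame of tray_floor between -0.06 and 0.06 m and y of pot in the frame of tray_floor between -0.08 and 0.08 m and z of pot in the frame of tray_floor between -0.006 and 0.008 m and angle between each of pot, bottle's own z axis and vertical below 0.15 rad and x of bottle in the frame of tray_floor between -0.06 and 0.06 m and y of bottle in the frame of tray_floor between -0.08 and 0.08 m and z of bottle in the frame of tray_floor between -0.006 and 0.008 m and linear speed of each of clip1, clip2, clip3, clip4, pot, bottle below 0.03 m/s and value of joint press_arm below 0.1 rad); the robot touches nothing.
It fails at once if the pot or the bottle is tipped over (beyond 0.7 rad) (angle between any of pot, bottle's own z axis and vertical above 0.7 rad).
It fails at once if the press arm flies up (opens faster than 2 rad/s) (velocity of joint press_arm below -2 rad/s).
It fails at once if the comb, talc tin, bowl, spool or brush is moved more than 50 mm (distance of any of comb, talc, bowl, spool, brush from where it was at the start of the episode above 0.05 m).
Of clip1, clip2, clip3, clip4 only 2 to 3 are there at a start; the rules pass over those that are not, and their reading is None.
At some moment in a run one of clip1, clip2, clip3, clip4 may be knocked a few centimetres aside while the robot is not near it.
It also fails if it takes over 210 s, if anything falls off the work surface, if the arm or the gripper's body presses on something with over 40 N, if the wrist force passes 120 N, or if a joint passes its speed limit or range.

## Working session

There is one attempt and no reset: what is moved stays moved. The work goes in short steps, Python scripts to look and compute and a shell command to move; the robot and the scene stay as the last step left them, time stands still between calls to the robot, and variables do not carry over. Pictures are saved under pics/ and viewed, at most 14 in all, crops included, and the job is handed in when it is done.

```bash
ls; mkdir -p pics; python3 - <<'E'
from station import r
import cv2
for n in("top","side"):
    c=r.camera(n); cv2.imwrite(f"pics/{n}0.png",cv2.resize(c["image"][:,:,::-1],(800,600),interpolation=cv2.INTER_CUBIC)); print(n,c["fx"],c["cx"],c["cy"],c["R"],c["t"])
    import numpy as np; print(-np.array(c["R"]).T@np.array(c["t"]))
print(r.get_state())
E
```

```text
pics
top 479.7053544762782 285.1535038818271 201.1321681808629 [[-0.0297406  -0.99954225 -0.00554828]
 [-0.97268359  0.03021902 -0.2301596 ]
 [ 0.23022191 -0.00144837 -0.97313708]] [-0.07773946  0.58622873  1.48751836]
[ 0.22544373 -0.09326466  1.58205412]
side 505.06078113884683 281.677938485069 207.35966633478017 [[-0.81603194 -0.57773757 -0.01764012]
 [-0.41247325  0.60343954 -0.6824416 ]
 [ 0.4049169  -0.54961806 -0.73072723]] [0.39107648 0.38861482 1.28782976]
[-0.04203992  0.69924853  1.21315783]
{'time': 0.1, 'joints': array([-1.31191672e+00,  2.64709983e-01,  1.60524260e+00, -7.22751771e-06,
        1.27371396e+00, -3.68601054e-02]), 'qd': array([ 0.00232342, -0.00229921, -0.00321603,  0.00019698,  0.00219868,
       -0.00113858]), 'joint_torque': array([ 1.82933738e-03, -5.16701746e+01, -3.68590021e+01,  1.25543161e-04,
        6.31603121e-03, -2.90889079e-05]), 'eef_pos': array([ 0.19657787, -0.64504412,  0.23006207]), 'orientation': array([-3.10527057e+00, -4.62555524e-01,  3.71430679e-04]), 'contact_force': array([ 0.42544352, -0.63402849,  0.00271382]), 'moment': array([ 0.01186964, -0.02577481, -0.01084131]), 'grasp_force': 0.0, 'opening': 0.08520355484426965}
```

View pics/top0.png

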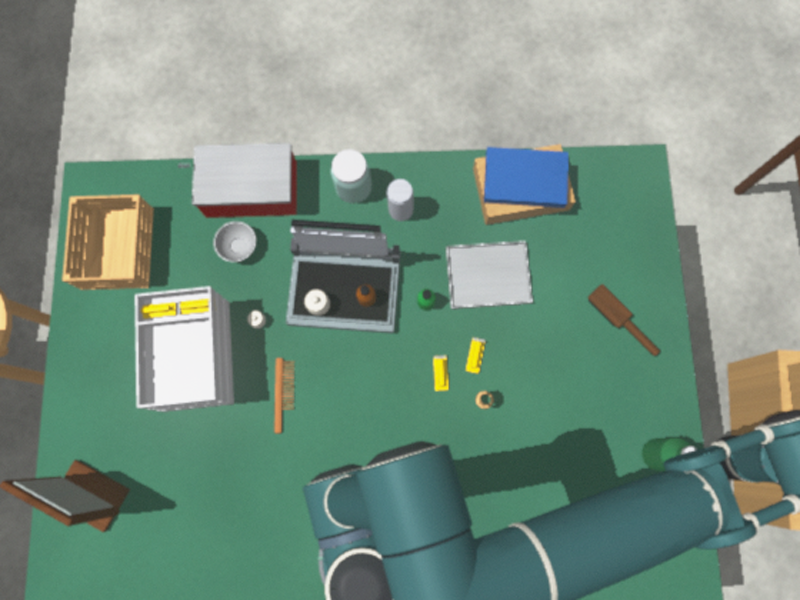

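View pics/side0.png

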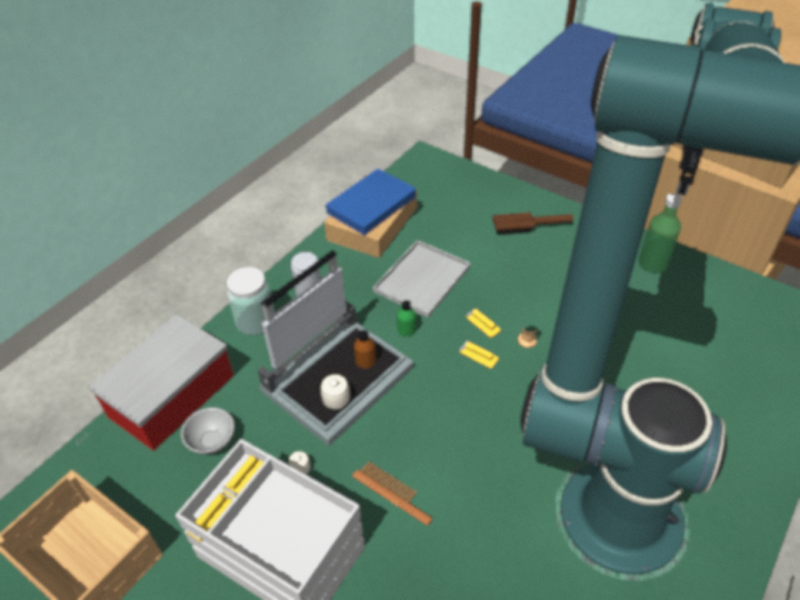

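The top view (800x600) shows the pot at (317,301), the bottle at (366,294), the tray at (489,274), clips at (441,373) and (475,356), and the organizer at (180,347). The small white pot at (257,319) and the green bottle at (426,298) are decoys.

```bash
cat > h.py <<'E'
from station import r
import numpy as np, cv2
K=800/560
def cam(n): return r.camera(n)
def ray(c,u,v,z):
    R=np.array(c["R"]);C=-R.T@np.array(c["t"])
    d=R.T@np.array([(u-c["cx"])/c["fx"],(v-c["cy"])/c["fy"],1])
    return C+d*(z-C[2])/d[2]
def blobs(c,lo,hi,amin=20):
    m=cv2.inRange(cv2.cvtColor(c["image"],cv2.COLOR_RGB2HSV),lo,hi)
    return [k for k in cv2.findContours(m,cv2.RETR_EXTERNAL,cv2.CHAIN_APPROX_NONE)[0] if cv2.contourArea(k)>amin]
def rect(c,k,z):
    p=np.array([ray(c,u,v,z)[:2] for u,v in k.reshape(-1,2)],np.float32)
    (x,y),(w,h),a=cv2.minAreaRect(p)
    if w<h:w,h,a=h,w,a+90
    return f"xy {x:.4f} {y:.4f} size {w:.3f} {h:.3f} long-axis {((a+90)%180)-90:.1f}deg"
def clips(n="top",z=.012):
    c=cam(n)
    for k in blobs(c,(20,120,100),(35,255,255)): print(n,"yellow",rect(c,k,z),k.reshape(-1,2).mean(0))
E
python3 - <<'E'
from h import *
clips("top");clips("side")
c=cam("top")
g=lambda a,b,z:ray(c,a/K,b/K,z).round(4)
for k in blobs(c,(0,0,0),(180,255,48),200): print("dark",rect(c,k,.03),k.reshape(-1,2).mean(0)*K)
for k in blobs(c,(3,120,50),(14,255,200),30): print("brown",rect(c,k,.07),k.reshape(-1,2).mean(0)*K)
for k in blobs(c,(0,0,150),(180,50,255),60): print("light",rect(c,k,.05),k.reshape(-1,2).mean(0)*K, cv2.contourArea(k))
print("press base corners", [g(*p,.027) for p in((287,327),(396,331),(399,263),(294,257))])
print("tray corners",[g(*p,.015) for p in((446,246),(529,241),(533,303),(453,308))])
print("organizer", [g(*p,.156) for p in((135,295),(211,288),(217,402),(138,409))],"divider",g(138,323,.156),g(213,318,.156))
print("pot knob",g(317,296,.067),"bottle cap",g(366,287,.09))
s=cam("side");g=lambda a,b,z:ray(s,a/K,b/K,z).round(4)
print("side: pot",g(334,381,.067),"bottle",g(363,336,.09))
E
```

```text
top yellow xy 0.3909 -0.1647 size 0.073 0.032 long-axis 1.9deg [308.06666667 261.61666667]
top yellow xy 0.4294 -0.2446 size 0.074 0.032 long-axis -13.7deg [332.05172414 249.48275862]
top yellow xy 0.5604 0.4898 size 0.077 0.032 long-axis -87.3deg [111.11864407 216.79661017]
top yellow xy 0.5671 0.4062 size 0.064 0.030 long-axis -85.2deg [135.74509804 214.2745098 ]
side yellow xy 0.5996 0.4166 size 0.067 0.028 long-axis -87.4deg [148.9122807  357.57894737]
side yellow xy 0.6060 0.3305 size 0.073 0.027 long-axis -85.4deg [170.65454545 331.72727273]
side yellow xy 0.3918 -0.1582 size 0.077 0.037 long-axis 0.7deg [335.31578947 248.22807018]
side yellow xy 0.4317 -0.2391 size 0.083 0.036 long-axis -14.5deg [338.3877551  226.06122449]
brown xy 0.0948 0.5674 size 0.045 0.023 long-axis 88.3deg [100.21008403 521.8907563 ]
brown xy 0.1397 0.7048 size 0.174 0.013 long-axis 61.3deg [ 35.38896747 502.31966054]
brown xy 0.2081 0.6156 size 0.054 0.027 long-axis 88.3deg [ 79.07142857 469.5       ]
brown xy 0.4889 -0.5803 size 0.187 0.040 long-axis 40.4deg [621.95604396 318.59340659]
brown xy 0.5700
[... 1499 characters left out ...]
4 long-axis 88.1deg [445.70777577 150.81735986] 67122.5
press base corners [array([0.5081, 0.1842, 0.027 ]), array([ 0.4911, -0.0664,  0.027 ]), array([ 0.6527, -0.0777,  0.027 ]), array([0.6751, 0.1695, 0.027 ])]
tray corners [array([ 0.6945, -0.1906,  0.015 ]), array([ 0.7007, -0.389 ,  0.015 ]), array([ 0.5495, -0.3877,  0.015 ]), array([ 0.5434, -0.2005,  0.015 ])]
organizer [array([0.5641, 0.487 , 0.156 ]), array([0.5744, 0.3249, 0.156 ]), array([0.3324, 0.3038, 0.156 ]), array([0.323, 0.466, 0.156])] divider [0.503  0.4769 0.156 ] [0.5088 0.3183 0.156 ]
pot knob [0.57   0.1098 0.067 ] bottle cap [ 0.5821 -0.003   0.09  ]
side: pot [0.5724 0.0988 0.067 ] bottle [ 0.5825 -0.0103  0.09  ]
```

```bash
python3 - <<'E'
from h import *
c=cam("top"); i=c["image"][150:245,185:385,::-1]
cv2.imwrite("pics/crop1.png",cv2.resize(i,(800,380),interpolation=cv2.INTER_CUBIC))
E
```

```text
(no output)
```

View pics/crop1.png

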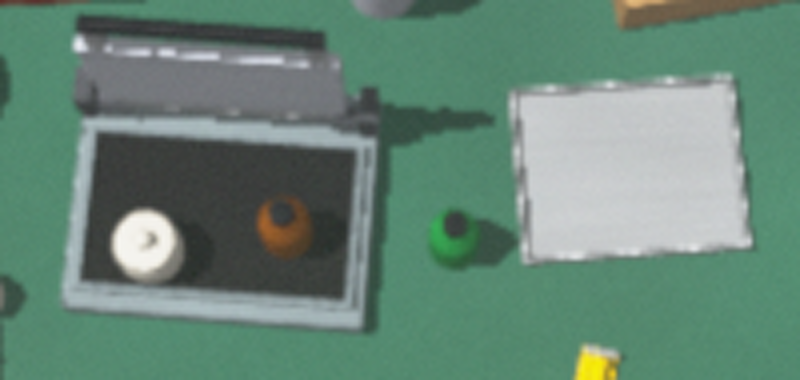

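The crop shows the knob at (149,240), the cap at (284,212), and the pad corners at (95,133), (358,150), (346,300) and (82,280). The pot and bottle stand on the pad, so their tops are 30 mm higher than I assumed.

```bash
python3 - <<'E'
from h import *
c=cam("top");s=cam("side")
g=lambda a,b,z:ray(c,185+a/4,150+b/4,z)
P=np.array([g(*p,.03)[:2] for p in((95,133),(358,150),(346,300),(82,280))]);print("pad",P.round(4),P.mean(0),cv2.minAreaRect(P.astype(np.float32)))
print("top pot",g(149,240,.097).round(4),"cap",g(284,212,.12).round(4))
k=lambda a,b,z:ray(s,a/K,b/K,z)
print("side pot",k(334,379,.097).round(4),"cap",k(363,337,.12).round(4))
T=np.array([g(*p,.015)[:2] for p in((511,92),(736,76),(751,247),(524,263))]);print("tray",T.mean(0),cv2.minAreaRect(T.astype(np.float32)))
O=np.array([ray(c,a/K,b/K,.156)[:2] for a,b in((135,295),(211,288),(217,402),(138,409))],np.float32);print("org",cv2.minAreaRect(O))
print("bar top", [g(*p,.2565).round(3) for p in((80,25),(325,40))])
print("org small clips",)
E
```

```text
pad [[ 0.6623  0.159 ]
 [ 0.6406 -0.0613]
 [ 0.5134 -0.0483]
 [ 0.5369  0.1688]] [0.58829702 0.05454469] ((0.5878262519836426, 0.055083658546209335), (0.22137047350406647, 0.1278224140405655), 84.38739776611328)
top pot [0.5541 0.1047 0.097 ] cap [ 0.5682 -0.004   0.12  ]
side pot [0.5593 0.1108 0.097 ] cap [0.5643 0.0107 0.12  ]
tray [ 0.62125582 -0.29008195] ((0.6213597655296326, -0.29067206382751465), (0.14900445938110352, 0.19393235445022583), 2.3411881923675537)
org ((0.44820573925971985, 0.3954266607761383), (0.24676036834716797, 0.16237296164035797), 4.989112854003906)
bar top [array([0.68 , 0.134, 0.256]), array([ 0.663, -0.044,  0.256])]
org small clips
```

```bash
python3 -m handwheel '[0.56,0.98,0,0,0,0,0,0.56,0.98,0,0,0,0,0,0.56,0.98,0,0,0,0,0,0.56,0.98,0,0,0,0,0,0.56,0.98,0,0,0,0,0,0.56,0.98,0,0,0,0,0,0.56,0.98,0,0,0,0,0,0.56,0.98,0,0,0,0,0,0.56,0.98,0,0,0,0,0,0.56,0.98,0,0,0,0,0]' 30
python3 - <<'E'
from h import *
clips("top")
E
python3 -m handwheel '[0.56,0.98,0,0,0,0,0,0.56,0.98,0,0,0,0,0,0.56,0.98,0,0,0,0,0,0.56,0.98,0,0,0,0,0,0.56,0.98,0,0,0,0,0,0.56,0.98,0,0,0,0,0,0.56,0.98,0,0,0,0,0,0.56,0.98,0,0,0,0,0,0.56,0.98,0,0,0,0,0,0.56,0.98,0,0,0,0,0]'
python3 -m handwheel '[0.56,0.98,-0.5,0,0,0,0,0.56,0.98,-1,0,0,0,0,0,0,-1,0,0,0,0,0,0,0,0,0,0,0,0,0,0,0,0,0,0]'
python3 - <<'E'
from h import *
for n in("top","side"):
    cv2.imwrite(f"pics/{n}1.png",cv2.resize(cam(n)["image"][:,:,::-1],(800,600),interpolation=cv2.INTER_CUBIC))
clips("top");clips("side")
E
```

```text
time: 1.45
eef_pos: [0.3653, -0.3505, 0.2316]
orientation: [3.107, 0.463, 0.001]
contact_force: [0.7, 0.0, 0.9]
opening: 0.0852
grasp_force: 0.0
top yellow xy 0.3909 -0.1647 size 0.073 0.032 long-axis 1.9deg [308.06666667 261.61666667]
top yellow xy 0.4293 -0.2449 size 0.074 0.032 long-axis -14.3deg [332.06896552 249.46551724]
top yellow xy 0.5604 0.4898 size 0.077 0.032 long-axis -87.3deg [111.11864407 216.79661017]
top yellow xy 0.5673 0.4062 size 0.064 0.030 long-axis -85.2deg [135.74509804 214.25490196]
time: 2.5
eef_pos: [0.5334, -0.0565, 0.2316]
orientation: [3.107, 0.463, 0.001]
contact_force: [-0.1, -0.7, -0.1]
opening: 0.0855
grasp_force: 0.0
time: 3.0
eef_pos: [0.5658, 0.0009, 0.156]
orientation: [-3.107, -0.463, 0.003]
contact_force: [-1.0, -0.6, 0.2]
opening: 0.085
grasp_force: 0.0
top yellow xy 0.3909 -0.1647 size 0.073 0.032 long-axis 1.9deg [308.06666667 261.61666667]
top yellow xy 0.4297 -0.2454 size 0.072 0.031 long-axis -15.3deg [332.27272727 249.27272727]
top yellow xy 0.5604 0.4898 size 0.077 0.032 long-axis -87.3deg [111.11864407 216.79661017]
top yellow xy 0.5673 0.4062 size 0.064 0.030 long-axis -85.2deg [135.74509804 214.25490196]
side yellow xy 0.5997 0.4167 size 0.067 0.028 long-axis -87.7deg [148.87719298 357.57894737]
side yellow xy 0.6064 0.3305 size 0.074 0.027 long-axis -84.9deg [170.58181818 331.74545455]
side yellow xy 0.3918 -0.1582 size 0.077 0.037 long-axis 0.7deg [335.31578947 248.21052632]
side yellow xy 0.4313 -0.2392 size 0.079 0.034 long-axis -15.1deg [338.26086957 225.95652174]
```

View pics/side1.png

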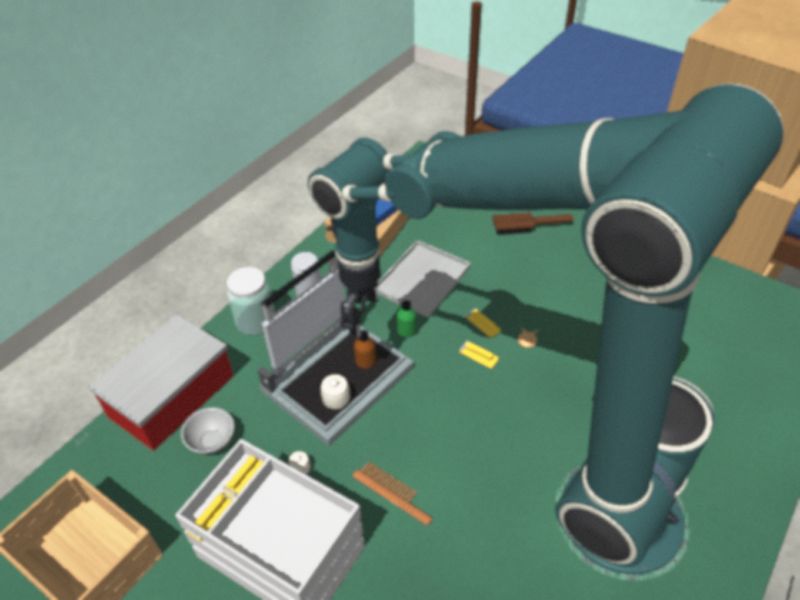

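View pics/top1.png

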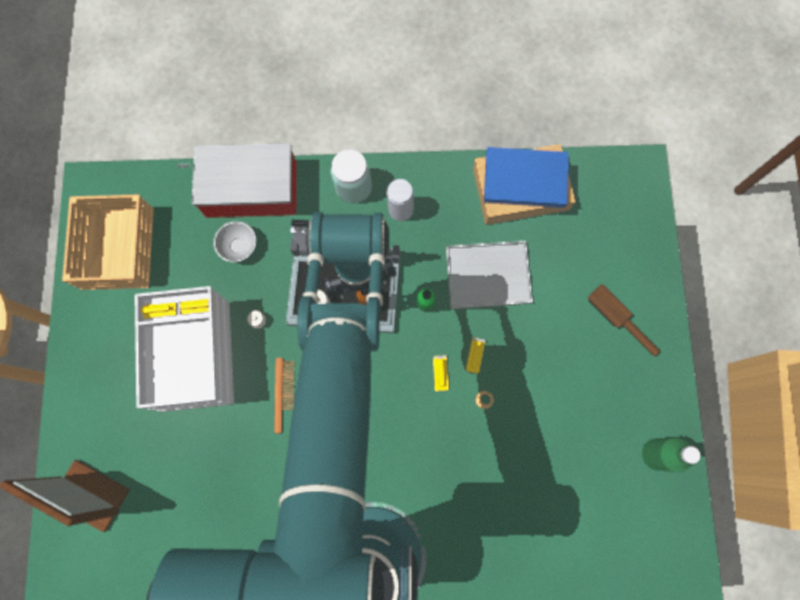

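Only two loose clips are present, near (441,373) and (475,356) in the top view. The gripper is above the bottle with the bar clear of it.

```bash
python3 -m handwheel '[0,0,-0.8,0,0,0,0,0,0,-0.8,0,0,0,0,0,0,-0.8,0,0,0,0,0,0,-0.6,0,0,0,0,0,0,-0.4,0,0,0,0,0,0,0,0,0,0,130,0,0,0,0,0,0,130,0,0,0,0,0,0,200,0,0,0,0,0,0,200,0,0,0,0,0,0,200]' 30
python3 -m handwheel '[0,0,0,0,0,0,200,0,0,0,0,0,0,200,0,0,0,0,0,0,200]'
```

```text
time: 4.2
eef_pos: [0.5679, 0.0009, 0.0562]
orientation: [3.106, 0.463, 0.005]
contact_force: [-0.0, -2.5, 6.1]
opening: 0.0409
grasp_force: 30.6
time: 4.5
eef_pos: [0.5679, 0.0009, 0.0562]
orientation: [3.106, 0.463, 0.005]
contact_force: [-0.2, -1.3, 5.5]
opening: 0.0407
grasp_force: 30.6
```

```bash
python3 -m handwheel '[0,0,0.5,0,0,0,200,0,0,0.8,0,0,0,200,0,0,0.9,0,0,0,200,0,0,0.9,0,0,0,200,0,0,0.9,0,0,0,200,0,-0.5,0,0,0,0,200,0.2,-0.9,0,0,0,0,200,0.2,-0.9,0,0,0,0,200,0.2,-0.9,0,0,0,0,200,0.2,-0.9,0,0,0,0,200]' 
python3 -m handwheel '[0.2,-0.9,0,0,0,0,200,0.2,-0.9,0,0,0,0,200,0.2,-0.9,0,0,0,0,200,0.2,-0.9,0,0,0,0,200,0.2,-0.9,0,0,0,0,200,0.2,-0.9,0,0,0,0,200,0.2,-0.9,0,0,0,0,200,0.2,-0.9,0,0,0,0,200,0.2,-0.1,0,0,0,0,200,0,0,0,0,0,0,200]'
python3 -m handwheel '[0,0,-0.9,0,0,0,200,0,0,-0.9,0,0,0,200,0,0,-0.9,0,0,0,200,0,0,-0.9,0,0,0,200,0,0,-0.5,0,0,0,200,0,0,-0.2,0,0,0,200,0,0,0,0,0,0,200]'
```

```text
time: 5.5
eef_pos: [0.5894, -0.1233, 0.1732]
orientation: [-3.107, -0.463, 0.003]
contact_force: [0.2, 0.0, -1.0]
opening: 0.0414
grasp_force: 30.9
time: 6.5
eef_pos: [0.6438, -0.3418, 0.1728]
orientation: [-3.106, -0.46, 0.002]
contact_force: [-0.0, 0.5, -0.7]
opening: 0.0413
grasp_force: 30.9
time: 7.2
eef_pos: [0.6438, -0.3401, 0.0444]
orientation: [-3.106, -0.464, 0.002]
contact_force: [-0.1, -0.4, -1.2]
opening: 0.0409
grasp_force: 30.9
```

```bash
python3 -m handwheel '[0,0,-0.2,0,0,0,200,0,0,-0.15,0,0,0,200,0,0,-0.05,0,0,0,200]'; python3 -m handwheel '[0,0,-0.05,0,0,0,200,0,0,0,0,0,0,200]'
```

```text
time: 7.5
eef_pos: [0.6446, -0.3411, 0.0337]
orientation: [3.107, 0.463, 0.001]
contact_force: [0.1, -0.4, -2.2]
opening: 0.0412
grasp_force: 30.9
time: 7.7
eef_pos: [0.6444, -0.3409, 0.0318]
orientation: [3.107, 0.463, 0.0]
contact_force: [-0.2, 0.7, -1.5]
opening: 0.0413
grasp_force: 30.9
```

```bash
python3 -m handwheel '[0,0,-0.05,0,0,0,200,0,0,0,0,0,0,200]'; python3 -m handwheel '[0,0,-0.04,0,0,0,200,0,0,0,0,0,0,200]'
```

```text
time: 7.9
eef_pos: [0.6443, -0.3409, 0.0302]
orientation: [-3.107, -0.463, 0.0]
contact_force: [0.1, 0.2, -1.2]
opening: 0.041
grasp_force: 30.9
time: 8.1
eef_pos: [0.6445, -0.341, 0.0293]
orientation: [3.107, 0.463, 0.0]
contact_force: [0.2, 0.3, -0.8]
opening: 0.0409
grasp_force: 31.0
```

```bash
python3 -m handwheel '[0,0,-0.05,0,0,0,200,0,0,0,0,0,0,200]'; python3 -m handwheel '[0,0,0,0,0,0,90,0,0,0,0,0,0,90,0,0,0,0,0,0,60,0,0,0.4,0,0,0,60,0,0,0.8,0,0,0,0,0,0,1,0,0,0,0,0,0,1,0,0,0,0,0,0,1,0,0,0,0,0,0.5,0.8,0,0,0,0,-0.1,0.9,0,0,0,0,0]'
python3 -m handwheel '[-0.24,0.94,0,0,0,0,0,-0.24,0.94,0,0,0,0,0,-0.24,0.94,0,0,0,0,0,-0.24,0.94,0,0,0,0,0,-0.24,0.94,0,0,0,0,0,-0.24,0.94,0,0,0,0,0,-0.24,0.94,0,0,0,0,0,-0.24,0.94,0,0,0,0,0,-0.24,0.94,0,0,0,0,0,-0.24,0.94,0,0,0,0,0]'
python3 -m handwheel '[-0.24,0.94,0,0,0,0,0,-0.24,0.94,0,0,0,0,0,-0.1,0.94,0,0,0,0,0,0,1,0,0,0,0,0,0,0,0,0,0,0,0]'
python3 - <<'E'
from h import *
print(r.get_state()["eef_pos"])
c=cam("top")
for k in blobs(c,(3,120,50),(14,255,200),30): print("brown",rect(c,k,.04),k.reshape(-1,2).mean(0)*K)
s=cam("side");cv2.imwrite("pics/s2.png",cv2.resize(s["image"][100:300,150:400,::-1],(750,600),interpolation=cv2.INTER_CUBIC))
E
```

```text
time: 8.3
eef_pos: [0.6447, -0.3411, 0.0292]
orientation: [3.107, 0.463, 0.001]
contact_force: [-2.9, 0.3, 5.7]
opening: 0.041
grasp_force: 31.4
time: 9.3
eef_pos: [0.6445, -0.3017, 0.1846]
orientation: [3.101, 0.459, 0.014]
contact_force: [0.8, 0.3, 0.1]
opening: 0.0852
grasp_force: 0.0
time: 10.3
eef_pos: [0.5692, -0.0158, 0.1786]
orientation: [3.107, 0.463, 0.002]
contact_force: [0.6, 0.4, 0.3]
opening: 0.0852
grasp_force: 0.0
time: 10.8
eef_pos: [0.552, 0.1008, 0.1787]
orientation: [-3.105, -0.468, -0.003]
contact_force: [-0.0, 0.4, -0.5]
opening: 0.0854
grasp_force: 0.0
[0.55198266 0.1007716  0.17868212]
brown xy 0.0922 0.5791 size 0.042 0.023 long-axis 88.3deg [100.47619048 522.03463203]
brown xy 0.1387 0.7210 size 0.180 0.014 long-axis 61.6deg [ 35.85298197 502.5520111 ]
brown xy 0.2078 0.6296 size 0.056 0.027 long-axis 88.3deg [ 79.07142857 469.39285714]
brown xy 0.4571 -0.6218 size 0.093 0.012 long-axis 40.5deg [640.93506494 337.37662338]
brown xy 0.5327 -0.5571 size 0.089 0.041 long-axis 40.4deg [610.17582418 305.95604396]
brown xy 0.6438 -0.3355 size 0.036 0.033 long-axis -46.6deg [510.08658009 261.51515152]
```

View pics/s2.png

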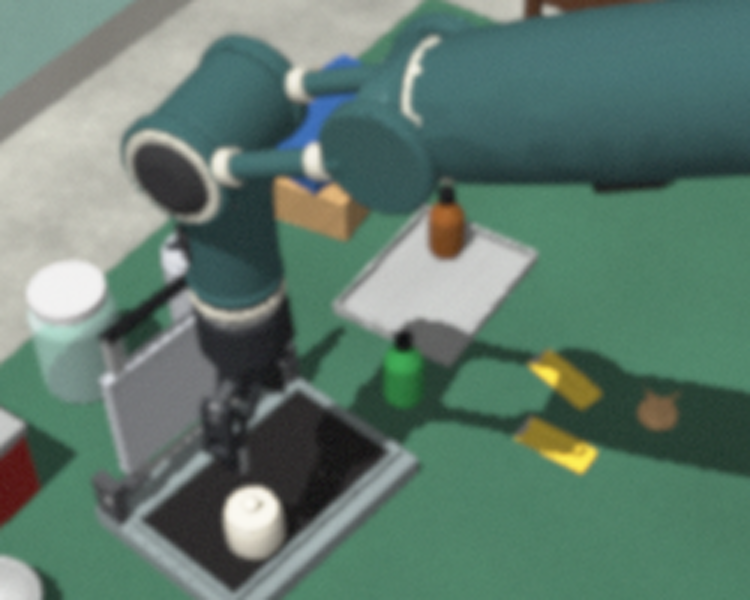

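The bottle stands upright on the tray at crop (445,225). The pot is below the gripper at crop (253,522).

```bash
python3 -m handwheel '[0.1,0.15,-0.8,0,0,0,0,0,0,-0.8,0,0,0,0,0,0,-0.8,0,0,0,0,0,0,-0.8,0,0,0,0,0,0,-0.8,0,0,0,0,0,0,-0.5,0,0,0,0,0,0,-0.1,0,0,0,0,0,0,0,0,0,0,110,0,0,0,0,0,0,110,0,0,0,0,0,0,200]' 30
python3 -m handwheel '[0,0,0,0,0,0,200,0,0,0,0,0,0,200,0,0,0,0,0,0,200]'
```

```text
time: 11.9
eef_pos: [0.5566, 0.1025, 0.0415]
orientation: [-3.107, -0.463, -0.005]
contact_force: [0.9, 0.6, 2.9]
opening: 0.0532
grasp_force: 32.1
time: 12.2
eef_pos: [0.5566, 0.1024, 0.0415]
orientation: [3.107, 0.463, 0.005]
contact_force: [-0.3, 0.2, 6.1]
opening: 0.053
grasp_force: 32.3
```

```bash
python3 -m handwheel '[0,0,0.5,0,0,0,200,0,0,0.8,0,0,0,200,0,0,0.9,0,0,0,200,0,0,1,0,0,0,200,0,0,1,0,0,0,200,0,-0.5,0,0,0,0,200,0.12,-0.9,0,0,0,0,200,0.12,-0.9,0,0,0,0,200,0.12,-0.9,0,0,0,0,200,0.12,-0.9,0,0,0,0,200]' 
python3 -m handwheel '[0.12,-0.9,0,0,0,0,200,0.12,-0.9,0,0,0,0,200,0.12,-0.9,0,0,0,0,200,0.12,-0.9,0,0,0,0,200,0.12,-0.9,0,0,0,0,200,0.12,-0.9,0,0,0,0,200,0.12,-0.9,0,0,0,0,200,0.12,-0.9,0,0,0,0,200,0,-0.6,0,0,0,0,200,0,0,0,0,0,0,200]'
python3 -m handwheel '[0,0,-0.9,0,0,0,200,0,0,-0.9,0,0,0,200,0,0,-0.9,0,0,0,200,0,0,-0.9,0,0,0,200,0,0,-0.6,0,0,0,200,0,0,-0.4,0,0,0,200,0,0,-0.2,0,0,0,200,0,0,-0.1,0,0,0,200,0,0,0,0,0,0,200]'
```

```text
time: 13.2
eef_pos: [0.5681, -0.0224, 0.1646]
orientation: [-3.107, -0.463, 0.003]
contact_force: [1.0, -0.7, -2.2]
opening: 0.0532
grasp_force: 32.1
time: 14.2
eef_pos: [0.5971, -0.2573, 0.1647]
orientation: [-3.108, -0.459, 0.002]
contact_force: [0.0, -0.2, -1.6]
opening: 0.0533
grasp_force: 32.1
time: 15.1
eef_pos: [0.5986, -0.2548, 0.0191]
orientation: [3.107, 0.463, 0.001]
contact_force: [-1.0, -0.4, -1.6]
opening: 0.053
grasp_force: 32.2
```

```bash
python3 -m handwheel '[0,0,-0.08,0,0,0,200,0,0,-0.04,0,0,0,200,0,0,0,0,0,0,200]';python3 -m handwheel '[0,0,-0.04,0,0,0,200,0,0,0,0,0,0,200]'
```

```text
time: 15.4
eef_pos: [0.5984, -0.2549, 0.0154]
orientation: [3.107, 0.463, 0.001]
contact_force: [-1.0, -0.1, -1.2]
opening: 0.0532
grasp_force: 32.2
time: 15.6
eef_pos: [0.5985, -0.255, 0.0146]
orientation: [3.107, 0.463, 0.001]
contact_force: [-1.0, -0.3, 2.7]
opening: 0.0532
grasp_force: 32.4
```

```bash
python3 -m handwheel '[0,0,0,0,0,0,75,0,0,0,0,0,0,75,0,0,0,0,0,0,75]';python3 -m handwheel '[0,0,0.4,0,0,0,75,0,0,0.8,0,0,0,75,0,0,1,0,0,0,75,0,0,1,0,0,0,0,0,0,0.8,0,0,0,0]'
python3 - <<'E'
from h import *
clips("top"); clips("side")
c=cam("top")
for k in blobs(c,(3,120,50),(14,255,200),30): 
  if cv2.boundingRect(k)[0]*K>450:print("brown",rect(c,k,.04),k.reshape(-1,2).mean(0)*K)
E
```

```text
time: 15.9
eef_pos: [0.5982, -0.2548, 0.0138]
orientation: [3.107, 0.463, 0.0]
contact_force: [0.6, -0.0, -0.0]
opening: 0.0606
grasp_force: 0.0
time: 16.4
eef_pos: [0.5989, -0.2552, 0.1369]
orientation: [3.106, 0.463, 0.003]
contact_force: [0.1, 0.4, -0.1]
opening: 0.0845
grasp_force: 0.0
top yellow xy 0.5604 0.4898 size 0.077 0.032 long-axis -87.3deg [111.13559322 216.77966102]
top yellow xy 0.5673 0.4062 size 0.064 0.030 long-axis -85.2deg [135.74509804 214.23529412]
side yellow xy 0.5998 0.4170 size 0.066 0.028 long-axis -87.4deg [148.75       357.80357143]
side yellow xy 0.6063 0.3305 size 0.073 0.027 long-axis -85.4deg [170.6        331.74545455]
side yellow xy 0.4010 -0.2146 size 0.162 0.062 long-axis -28.8deg [344.41584158 235.78217822]
brown xy 0.4907 -0.5929 size 0.182 0.041 long-axis 40.4deg [626.35204082 322.53826531]
```

```bash
python3 -m handwheel '[0,0.9,0.3,0,0,0,0,0,0.9,0,0,0,0,0,0,0.9,0,0,0,0,0,0,0.9,0,0,0,0,0,0,0.9,0,0,0,0,0,0,0.9,0,0,0,0,0,0,0.9,0,0,0,0,0,0,0.9,0,0,0,0,0,0,0.9,0,0,0,0,0,0,0,0,0,0,0,0]'
python3 - <<'E'
from h import *
clips("top"); clips("side")
c=cam("top")
cv2.imwrite("pics/c3.png",cv2.resize(c["image"][150:300,270:400,::-1],(650,600)[::1],interpolation=cv2.INTER_CUBIC))
E
```

```text
time: 17.55
eef_pos: [0.5968, -0.0088, 0.1411]
orientation: [-3.105, -0.467, 0.004]
contact_force: [0.1, -0.4, -0.3]
opening: 0.0855
grasp_force: 0.0
top yellow xy 0.3636 -0.2020 size 0.071 0.032 long-axis -1.7deg [320.04918033 270.21311475]
top yellow xy 0.4291 -0.2448 size 0.074 0.032 long-axis -14.1deg [332.05263158 249.28070175]
top yellow xy 0.5604 0.4898 size 0.077 0.032 long-axis -87.3deg [111.11864407 216.79661017]
top yellow xy 0.5673 0.4062 size 0.064 0.030 long-axis -85.2deg [135.74509804 214.23529412]
side yellow xy 0.5998 0.4167 size 0.067 0.028 long-axis -87.7deg [148.85964912 357.57894737]
side yellow xy 0.6064 0.3305 size 0.073 0.026 long-axis -85.6deg [170.56363636 331.74545455]
side yellow xy 0.4002 -0.2146 size 0.161 0.062 long-axis -29.3deg [344.57 235.99]
```

View pics/c3.png

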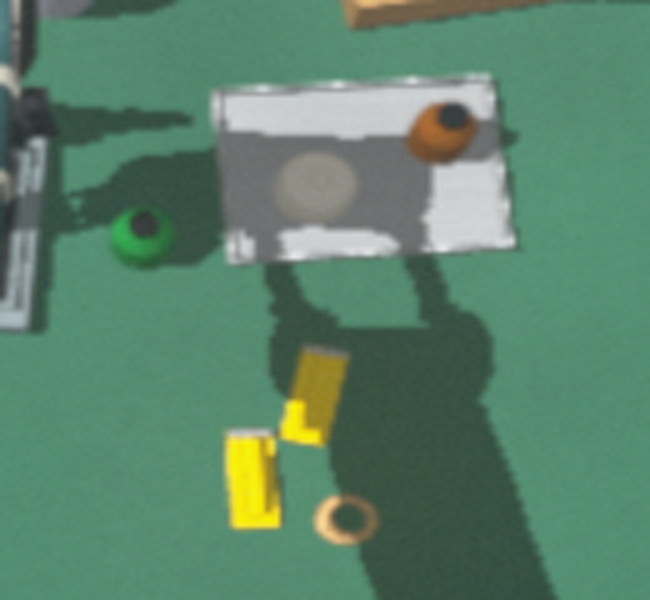

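```bash
python3 -m handwheel '[-0.68,-0.97,0,0,0,-0.64,100,-0.68,-0.97,0,0,0,-0.64,100,-0.68,-0.97,0,0,0,-0.64,100,-0.68,-0.97,0,0,0,-0.65,100,-0.68,-0.97,0,0,0,-0.65,100,-0.68,-0.97,0,0,0,-0.65,130,-0.68,-0.97,0,0,0,-0.65,130,-0.68,-0.97,0,0,0,-0.65,130,0,0,-1,0,0,0,138,0,0,-0.6,0,0,0,138]'
python3 - <<'E'
from h import *
st=r.get_state(); print(st["joints"].round(2),st["eef_pos"],st["opening"],st["orientation"])
from scipy.spatial.transform import Rotation as R
m=R.from_rotvec(st["orientation"]).as_matrix();print(np.degrees(np.arctan2(m[1,1],m[0,1])),m[:,2])
print(ray(cam("top"),339,280,.02))
c=cam("side")
cv2.imwrite("pics/c4.png",cv2.resize(c["image"][170:290,280:430,::-1],(750,600),interpolation=cv2.INTER_CUBIC))
E
```

```text
time: 18.7
eef_pos: [0.4332, -0.2466, 0.0937]
orientation: [3.117, -0.392, -0.001]
contact_force: [0.1, -0.9, -0.6]
opening: 0.0396
grasp_force: 0.0
[-0.57  0.06  2.11 -0.    0.97  1.25] [ 0.43322466 -0.24664762  0.09370856] 0.039634286281029246 [ 3.11685581e+00 -3.91643025e-01 -6.42712201e-04]
-104.32372770758141 [-4.34367227e-04 -1.74739957e-04 -9.99999890e-01]
[ 0.32884829 -0.26107861  0.02      ]
```

View pics/c4.png

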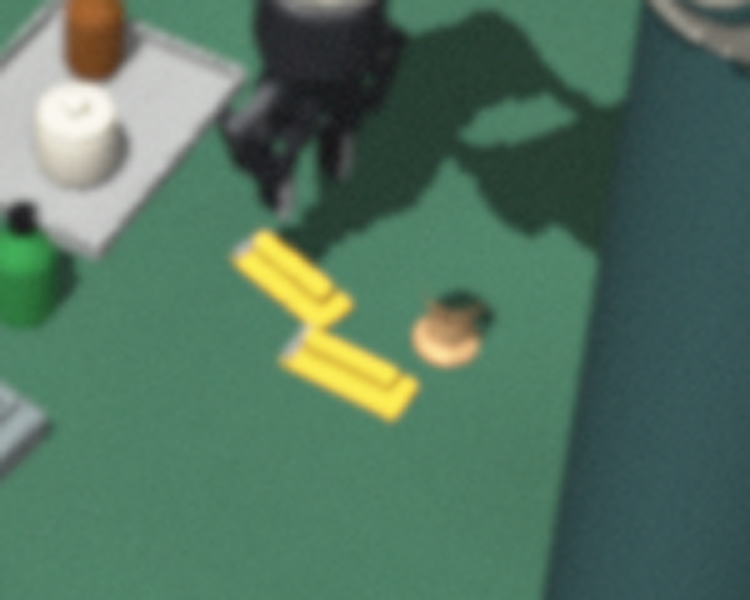

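The two clips lie flat at crop (293,278) and (348,370), with the ring-shaped spool beside them at (447,330). Pot and bottle are both standing on the tray.

```bash
python3 -m handwheel '[0,0.1,-0.9,0,0,0,138,0,0,-0.9,0,0,0,138,0,0,-0.6,0,0,0,138,0,0,-0.2,0,0,0,138,0,0,0,0,0,0,138]'
```

```text
time: 19.3
eef_pos: [0.4346, -0.2417, 0.0166]
orientation: [-3.117, 0.385, 0.002]
contact_force: [-0.3, 0.7, 0.2]
opening: 0.039
grasp_force: 0.0
```

```bash
python3 -m handwheel '[0,0,-0.17,0,0,0,138,0,0,0,0,0,0,180,0,0,0,0,0,0,230,0,0,0,0,0,0,230,0,0,0,0,0,0,230,0,0,0,0,0,0,230]' 30
python3 -m handwheel '[0,0,0.3,0,0,0,230,0,0,0.5,0,0,0,230,0,0,0.8,0,0,0,230,0,0,0.8,0,0,0,230,0,0,0.8,0,0,0,230,0,0,0,0,0,0,230]'
python3 - <<'E'
from h import *
clips("top");clips("side")
E
```

```text
time: 19.9
eef_pos: [0.4358, -0.2421, 0.0126]
orientation: [3.117, -0.385, 0.003]
contact_force: [-0.6, -0.6, 5.6]
opening: 0.0116
grasp_force: 31.8
time: 20.5
eef_pos: [0.4374, -0.243, 0.1115]
orientation: [3.115, -0.384, 0.01]
contact_force: [-0.3, -0.2, 0.6]
opening: 0.0109
grasp_force: 31.1
top yellow xy 0.4247 -0.2457 size 0.034 0.033 long-axis -14.1deg [331.84375 251.3125 ]
top yellow xy 0.5604 0.4898 size 0.077 0.032 long-axis -87.3deg [111.11864407 216.77966102]
top yellow xy 0.5673 0.4062 size 0.064 0.030 long-axis -85.2deg [135.74509804 214.23529412]
side yellow xy 0.5999 0.4167 size 0.067 0.028 long-axis -87.4deg [148.84210526 357.57894737]
side yellow xy 0.6062 0.3305 size 0.073 0.027 long-axis -85.4deg [170.6        331.72727273]
side yellow xy 0.3627 -0.1954 size 0.076 0.038 long-axis 0.2deg [349.625      244.42857143]
side yellow xy 0.4710 -0.3162 size 0.085 0.044 long-axis -17.0deg [338.96666667 206.61666667]
```

```bash
python3 -m handwheel '[0.2,0.5,0.7,0,0,0.1,230,0.4,0.9,0.4,0,0,0.2,230,0.5,0.9,0,0,0,0.2,230,0.5,0.9,0,0,0,0.2,230,0.5,0.9,0,0,0,0.2,230,0.5,0.9,0,0,0,0.2,230,0.6,0.9,0,0,0,0.2,230,0.6,0.9,0,0,0,0.1,230,0.6,0.9,0,0,0,0,230,0.5,0.9,0,0,0,0,230]'
python3 -m handwheel '[0,0,-0.5,0,0,0,230,0,0,-0.9,0,0,0,230,0,0,-0.9,0,0,0,230,0,0,0,0,0,0,230]'
```

```text
time: 21.6
eef_pos: [0.5812, 0.0177, 0.1383]
orientation: [3.138, -0.155, -0.006]
contact_force: [0.6, -0.0, 0.3]
opening: 0.0111
grasp_force: 31.1
time: 22.0
eef_pos: [0.5759, 0.0162, 0.0651]
orientation: [3.137, -0.155, -0.02]
contact_force: [-1.1, 0.1, -0.5]
opening: 0.0111
grasp_force: 31.1
```

```bash
python3 -m handwheel '[0.2,0,-0.4,0,0,0,230,0,0,-0.2,0,0,0,230,0,0,0,0,0,0,230]'; python3 -m handwheel '[0,0,-0.1,0,0,0,230,0,0,0,0,0,0,230]';python3 -m handwheel '[0,0,-0.06,0,0,0,230,0,0,0,0,0,0,230]'
```

```text
time: 22.3
eef_pos: [0.5879, 0.0162, 0.0532]
orientation: [3.138, -0.156, -0.001]
contact_force: [-0.1, 0.1, 0.8]
opening: 0.011
grasp_force: 31.0
time: 22.5
eef_pos: [0.5883, 0.0163, 0.0512]
orientation: [-3.138, 0.156, -0.001]
contact_force: [-0.1, -0.1, -0.2]
opening: 0.0111
grasp_force: 31.0
time: 22.7
eef_pos: [0.588, 0.0164, 0.0491]
orientation: [-3.138, 0.155, -0.001]
contact_force: [0.1, 0.1, -1.3]
opening: 0.0108
grasp_force: 31.0
```

```bash
python3 -m handwheel '[-0.1,0,-0.1,0,0,0,230,0,0,-0.03,0,0,0,230]'; python3 -m handwheel '[0,0,-0.04,0,0,0,230,0,0,0,0,0,0,230]';python3 -m handwheel '[0,0,-0.04,0,0,0,230,0,0,0,0,0,0,230]'
```

```text
time: 22.9
eef_pos: [0.5842, 0.0165, 0.0446]
orientation: [3.138, -0.155, -0.001]
contact_force: [-1.0, -0.1, -0.7]
opening: 0.011
grasp_force: 31.0
time: 23.1
eef_pos: [0.5847, 0.0164, 0.0435]
orientation: [3.138, -0.155, -0.001]
contact_force: [0.3, -0.1, -0.1]
opening: 0.0112
grasp_force: 31.0
time: 23.3
eef_pos: [0.5852, 0.0164, 0.0427]
orientation: [-3.138, 0.155, -0.001]
contact_force: [0.5, 0.7, -0.4]
opening: 0.0112
grasp_force: 31.1
```

```bash
python3 -m handwheel '[0,0,-0.04,0,0,0,230,0,0,0,0,0,0,200,0,0,0,0,0,0,150,0,0,0,0,0,0,138,0,0,0.4,0,0,0,138,0,0,0.9,0,0,0,138,0,0,1,0,0,0,138,0,0,1,0,0,0,138,0,0,0,0,0,0,138]'
python3 -m handwheel '[-0.8,-0.8,0,0,0,0.1,138,-0.8,-0.8,0,0,0,0.1,138,-0.8,-0.8,0,0,0,0.1,138,-0.8,-0.8,0,0,0,0.1,138,-0.8,-0.8,0,0,0,0.1,138,-0.8,-0.8,0,0,0,0.1,138,-0.8,-0.8,0,0,0,0.1,138,-0.8,-0.8,0,0,0,0.1,138,-0.8,-0.7,0,0,0,0,138,0,0,0,0,0,0,138]'
python3 - <<'E'
from h import *
clips("top",.042);clips("side",.042);clips("side")
E
```

```text
time: 24.2
eef_pos: [0.589, 0.0164, 0.1468]
orientation: [-3.137, 0.155, -0.016]
contact_force: [-0.0, -0.6, 0.8]
opening: 0.0393
grasp_force: 0.0
time: 25.2
eef_pos: [0.3663, -0.1979, 0.14]
orientation: [3.141, -0.029, -0.002]
contact_force: [-0.1, 0.3, -0.1]
opening: 0.0392
grasp_force: 0.0
top yellow xy 0.3416 -0.2006 size 0.032 0.029 long-axis -2.6deg [319.97058824 276.88235294]
top yellow xy 0.5540 0.4787 size 0.075 0.031 long-axis -87.3deg [111.11864407 216.79661017]
top yellow xy 0.5608 0.3967 size 0.063 0.029 long-axis -85.2deg [135.74509804 214.25490196]
top yellow xy 0.5799 0.0164 size 0.075 0.035 long-axis -5.2deg [251.2295082  205.26229508]
side yellow xy 0.5836 0.4237 size 0.065 0.028 long-axis -87.4deg [148.87719298 357.57894737]
side yellow xy 0.5901 0.3397 size 0.072 0.026 long-axis -85.4deg [170.58181818 331.74545455]
side yellow xy 0.5827 0.0228 size 0.088 0.039 long-axis -5.5deg [248.36666667 252.98333333]
side yellow xy 0.3526 -0.1730 size 0.074 0.037 long-axis 0.2deg [349.625      244.42857143]
side yellow xy 0.5998 0.4167 size 0.067 0.028 long-axis -87.4deg [148.87719298 357.59649123]
side yellow xy 0.6063 0.3305 size 0.073 0.027 long-axis -85.4deg [170.58181818 331.74545455]
side yellow xy 0.5975 0.0056 size 0.088 0.040 long-axis -5.5deg [248.50847458 253.11864407]
side yellow xy 0.3627 -0.1954 size 0.076 0.038 long-axis 0.2deg [349.625      244.42857143]
```

```bash
python3 -m handwheel '[0,0,-0.9,0,0,0,138,0,0,-0.9,0,0,0,138,0,0,-0.9,0,0,0,138,0,0,-0.9,0,0,0,138,0,0,-0.5,0,0,0,138,0,0,-0.1,0,0,0,138,0,0,0,0,0,0,138]'
```

```text
time: 26.05
eef_pos: [0.3693, -0.1958, 0.014]
orientation: [-3.141, 0.022, 0.002]
contact_force: [-0.6, 0.2, -0.2]
opening: 0.039
grasp_force: 0.0
```

```bash
python3 -m handwheel '[-0.03,-0.1,-0.05,0,0,0,138,0,0,0,0,0,0,180,0,0,0,0,0,0,230,0,0,0,0,0,0,230,0,0,0,0,0,0,230,0,0,0.3,0,0,0,230,0,0,0.9,0,0,0,230,0,0,0.9,0,0,0,230,0,0,1,0,0,0,230,0,0,1,0,0,0,230]' 30
python3 -m handwheel '[0.4,0.5,0.2,0,0,0,230,0.7,0.9,0,0,0,-0.1,230,0.7,0.9,0,0,0,-0.1,230,0.7,0.9,0,0,0,-0.1,230,0.7,0.9,0,0,0,-0.1,230,0.7,0.9,0,0,0,-0.1,230,0.7,0.9,0,0,0,-0.1,230,0.7,0.9,0,0,0,-0.1,230,0.7,0.9,0,0,0,-0.1,230,0.7,0.9,0,0,0,0,230]'
python3 -m handwheel '[0.7,0.9,0,0,0,0,230,0,0.3,-0.3,0,0,0,230,0,0,-0.9,0,0,0,230,0,0,-0.9,0,0,0,230,0,0,-0.5,0,0,0,230,0,0,0,0,0,0,230,0,0,0,0,0,0,230]'
```

```text
time: 27.05
eef_pos: [0.3674, -0.1992, 0.1371]
orientation: [-3.141, 0.024, 0.001]
contact_force: [0.7, 0.1, -0.8]
opening: 0.0114
grasp_force: 30.5
time: 28.05
eef_pos: [0.5693, 0.0597, 0.142]
orientation: [3.138, -0.156, -0.001]
contact_force: [1.0, -0.3, -0.7]
opening: 0.0109
grasp_force: 30.6
time: 28.75
eef_pos: [0.5898, 0.0941, 0.0641]
orientation: [3.138, -0.156, -0.001]
contact_force: [0.0, -0.4, -0.0]
opening: 0.0111
grasp_force: 30.5
```

```bash
python3 -m handwheel '[0,0,-0.4,0,0,0,230,0,0,-0.2,0,0,0,230,0,0,0,0,0,0,230]'; python3 -m handwheel '[0,0,-0.06,0,0,0,230,0,0,0,0,0,0,230]';python3 -m handwheel '[0,0,-0.05,0,0,0,230,0,0,0,0,0,0,230]'
```

```text
time: 29.05
eef_pos: [0.5893, 0.0942, 0.0451]
orientation: [3.137, -0.156, -0.002]
contact_force: [0.1, -0.1, -0.6]
opening: 0.0109
grasp_force: 30.5
time: 29.25
eef_pos: [0.5902, 0.0944, 0.0442]
orientation: [-3.138, 0.155, -0.0]
contact_force: [0.1, 0.2, 0.3]
opening: 0.0114
grasp_force: 30.5
time: 29.45
eef_pos: [0.5904, 0.0945, 0.0439]
orientation: [-3.138, 0.155, -0.001]
contact_force: [-3.4, -0.5, 6.1]
opening: 0.0108
grasp_force: 31.3
```

```bash
python3 -m handwheel '[0,0,0,0,0,0,200,0,0,0,0,0,0,150,0,0,0,0,0,0,138,0,0,0.4,0,0,0,138,0,0,0.9,0,0,0,138,0,0,1,0,0,0,138,0,0,1,0,0,0,138,-0.2,-0.2,1,0,0,0,138,-0.2,-0.2,1,0,0,0,138,-0.2,-0.2,1,0,0,0,138]'
python3 -m handwheel '[-0.2,-0.2,1,0,0,0,138,-0.2,-0.2,1,0,0,0,138,0,0,0.4,0,0,0,138,0,0,0,0,0,0,138]'
python3 - <<'E'
from h import *
print(r.get_state()["joints"].round(2))
clips("top",.042);clips("side",.042)
a=np.radians(-6);ex=np.array([np.cos(a),np.sin(a)])
th=np.radians(np.linspace(0,88.5,25));p=np.c_[-.195*np.sin(th)[:,None]*ex,.195*np.cos(th)]
print(repr((np.diff(p,axis=0)/.03).round(2).tolist()))
for n in("top","side"):
    cv2.imwrite(f"pics/{n}5.png",cv2.resize(cam(n)["image"][120:300,130:370,::-1],(800,600),interpolation=cv2.INTER_CUBIC))
E
```

```text
time: 30.45
eef_pos: [0.5718, 0.0763, 0.2337]
orientation: [-3.138, 0.155, -0.001]
contact_force: [1.0, 0.5, -1.0]
opening: 0.0396
grasp_force: 0.0
time: 30.85
eef_pos: [0.5614, 0.0646, 0.3066]
orientation: [-3.137, 0.156, -0.009]
contact_force: [-0.2, -0.7, -0.1]
opening: 0.039
grasp_force: 0.0
[0.07 0.01 1.75 0.   1.37 1.74]
top yellow xy 0.5540 0.4787 size 0.075 0.031 long-axis -87.3deg [111.11864407 216.79661017]
top yellow xy 0.5608 0.3967 size 0.063 0.029 long-axis -85.2deg [135.74509804 214.23529412]
top yellow xy 0.5799 0.0164 size 0.075 0.035 long-axis -5.6deg [251.26229508 205.24590164]
top yellow xy 0.5847 0.1046 size 0.071 0.016 long-axis -0.1deg [224.7  204.92]
side yellow xy 0.5837 0.4237 size 0.065 0.027 long-axis -87.7deg [148.85964912 357.57894737]
side yellow xy 0.5900 0.3397 size 0.072 0.025 long-axis -85.6deg [170.58181818 331.74545455]
side yellow xy 0.5868 0.1004 size 0.087 0.038 long-axis -5.5deg [230.61016949 270.22033898]
side yellow xy 0.5826 0.0229 size 0.088 0.039 long-axis -5.7deg [248.36666667 253.05      ]
[[-0.42, 0.04, -0.01], [-0.41, 0.04, -0.04], [-0.41, 0.04, -0.07], [-0.41, 0.04, -0.09], [-0.4, 0.04, -0.12], [-0.39, 0.04, -0.14], [-0.38, 0.04, -0.17], [-0.37, 0.04, -0.19], [-0.36, 0.04, -0.22], [-0.34, 0.04, -0.24], [-0.32, 0.03, -0.26], [-0.31, 0.03, -0.28], [-0.29, 0.03, -0.3], [-0.27, 0.03, -0.32], [-0.25, 0.03, -0.34], [-0.23, 0.02, -0.35], [-0.2, 0.02, -0.37], [-0.18, 0.02, -0.38], [-0.15, 0.02, -0.39], [-0.13, 0.01, -0.4], [-0.1, 0.01, -0.41], [-0.08, 0.01, -0.41], [-0.05, 0.01, -0.42], [-0.02, 0.0, -0.42]]
```

View pics/side5.png

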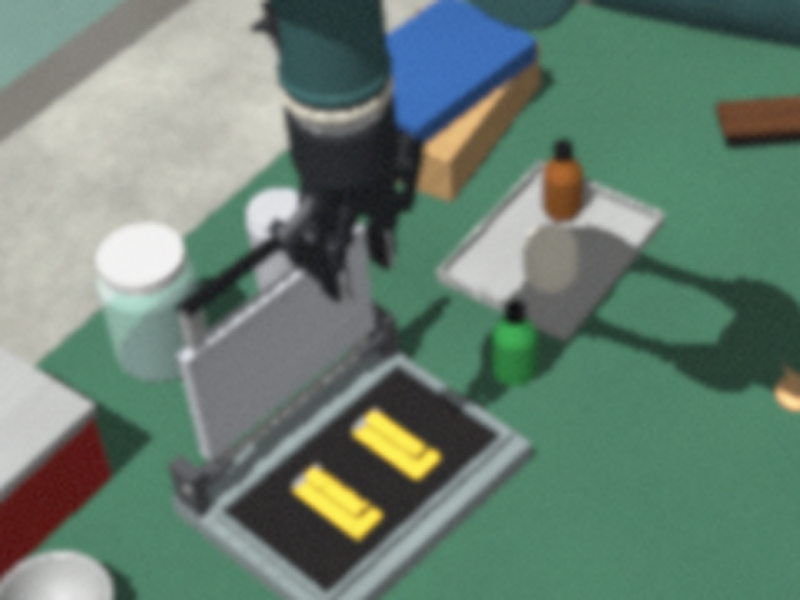

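Both clips lie flat and parallel on the pad, at crop (337,502) and (397,445), and the press arm is upright.

```bash
python3 -m handwheel '[0.25,-0.04,0,0,0,1,100,0.25,-0.04,0,0,0,1,100,0.25,-0.04,0,0,0,1,100,0.25,-0.04,0,0,0,1,100,0.25,-0.04,0,0,0,1,100,0.25,-0.04,0,0,0,1,100,0.25,-0.04,0,0,0,1,100,0.25,-0.04,0,0,0,1,100,0.25,-0.04,0,0,0,1,100,0.25,-0.04,0,0,0,1,100]'
python3 -m handwheel '[0.25,-0.04,0,0,0,1,100,0.25,-0.04,0,0,0,1,100,0.25,-0.04,0,0,0,1,100,0.25,-0.04,0,0,0,1,100,0.2,-0.04,0,0,0,1,100,0,0,0,0,0,0,100]'
python3 - <<'E'
from h import *
from scipy.spatial.transform import Rotation as R
st=r.get_state();m=R.from_rotvec(st["orientation"]).as_matrix();print(st["joints"].round(2),np.degrees(np.arctan2(m[1,1],m[0,1])),m[:,2].round(3),st["eef_pos"])
for n in("top","side"):
    cv2.imwrite(f"pics/{n}6.png",cv2.resize(cam(n)["image"][120:270,180:380,::-1],(800,600),interpolation=cv2.INTER_CUBIC))
E
```

```text
time: 32.05
eef_pos: [0.6346, 0.0526, 0.3008]
orientation: [-2.79, -1.44, 0.006]
contact_force: [-0.0, 0.1, -0.4]
opening: 0.052
grasp_force: 0.0
time: 32.65
eef_pos: [0.6709, 0.0465, 0.3007]
orientation: [-2.326, -2.107, 0.005]
contact_force: [-0.6, 0.4, 0.4]
opening: 0.0517
grasp_force: 0.0
[ 0.03  0.23  1.52 -0.    1.4   0.13] -5.655025081742908 [-0.004 -0.    -1.   ] [0.67086171 0.04646079 0.30067309]
```

View pics/side6.png

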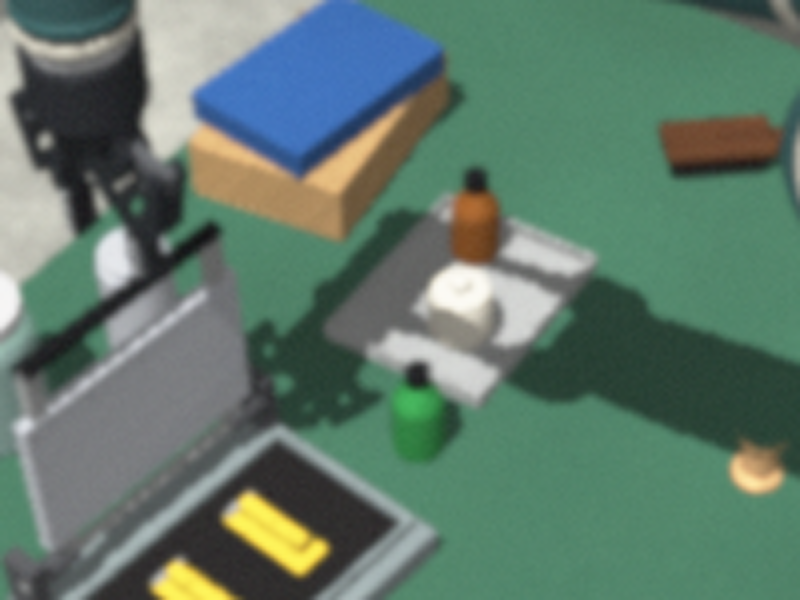

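The side crop shows the bar running from (25,365) to (213,233). I'll check that line against the tool.

```bash
python3 - <<'E'
from h import *
c=cam("side")
for a,b in((25,365),(213,233)): print(ray(c,180+a/4,120+b/4,.2565))
E
python3 -m handwheel '[0,0,-0.4,0,0,0,100,0,0,-0.4,0,0,0,100,0,0,-0.4,0,0,0,100,0,0,0,0,0,0,100]'
```

```text
[0.68385657 0.13018999 0.2565    ]
[ 0.66110954 -0.03450719  0.2565    ]
time: 33.2
eef_pos: [0.6691, 0.0464, 0.2638]
orientation: [-2.326, -2.106, 0.007]
contact_force: [0.0, 0.4, -0.1]
opening: 0.052
grasp_force: 0.0
```

```bash
python3 -m handwheel '[0,0,-0.4,0,0,0,100,0,0,-0.4,0,0,0,100,0,0,-0.06,0,0,0,100,0,0,0,0,0,0,160,0,0,0,0,0,0,200,0,0,0,0,0,0,230,0,0,0,0,0,0,230,0,0,0,0,0,0,230]' 50
```

```text
time: 34.0
eef_pos: [0.672, 0.0464, 0.2427]
orientation: [2.328, 2.107, 0.003]
contact_force: [3.5, 0.1, 0.6]
opening: 0.0124
grasp_force: 48.8
```

```bash
python3 -m handwheel '[-0.42,0.04,-0.01,0,0,0,230,-0.41,0.04,-0.04,0,0,0,230,-0.41,0.04,-0.07,0,0,0,230,-0.41,0.04,-0.09,0,0,0,230,-0.4,0.04,-0.12,0,0,0,230,-0.39,0.04,-0.14,0,0,0,230,-0.38,0.04,-0.17,0,0,0,230,-0.37,0.04,-0.19,0,0,0,230]'
```

```text
time: 34.8
eef_pos: [0.5788, 0.0562, 0.2207]
orientation: [2.324, 2.104, 0.013]
contact_force: [7.4, 0.1, 3.0]
opening: 0.0121
grasp_force: 48.8
```

```bash
python3 -m handwheel '[-0.36,0.04,-0.22,0,0,0,230,-0.34,0.04,-0.24,0,0,0,230,-0.32,0.03,-0.26,0,0,0,230,-0.31,0.03,-0.28,0,0,0,230,-0.29,0.03,-0.3,0,0,0,230,-0.27,0.03,-0.32,0,0,0,230,-0.25,0.03,-0.34,0,0,0,230,-0.23,0.02,-0.35,0,0,0,230]'
```

```text
time: 35.6
eef_pos: [0.5096, 0.0635, 0.1516]
orientation: [2.322, 2.103, 0.016]
contact_force: [8.8, -1.7, 7.7]
opening: 0.012
grasp_force: 52.8
```

```bash
python3 -m handwheel '[-0.2,0.02,-0.37,0,0,0,230,-0.18,0.02,-0.38,0,0,0,230,-0.15,0.02,-0.39,0,0,0,230,-0.13,0.01,-0.4,0,0,0,230,-0.1,0.01,-0.41,0,0,0,230,-0.08,0.01,-0.41,0,0,0,230,-0.05,0.01,-0.42,0,0,0,230]'
python3 -m handwheel '[0,0,-0.2,0,0,0,230,0,0,0,0,0,0,230,0,0,0,0,0,0,230]'
python3 - <<'E'
from h import *
for n in("top","side"):
    cv2.imwrite(f"pics/{n}7.png",cv2.resize(cam(n)["image"][120:300,130:370,::-1],(800,600),interpolation=cv2.INTER_CUBIC))
E
```

```text
time: 36.3
eef_pos: [0.4813, 0.0665, 0.0675]
orientation: [2.325, 2.106, 0.009]
contact_force: [0.7, -1.6, 11.2]
opening: 0.0122
grasp_force: 57.4
time: 36.6
eef_pos: [0.4807, 0.0666, 0.0612]
orientation: [2.326, 2.106, 0.007]
contact_force: [-0.2, -1.3, 11.6]
opening: 0.012
grasp_force: 57.4
```

View pics/side7.png

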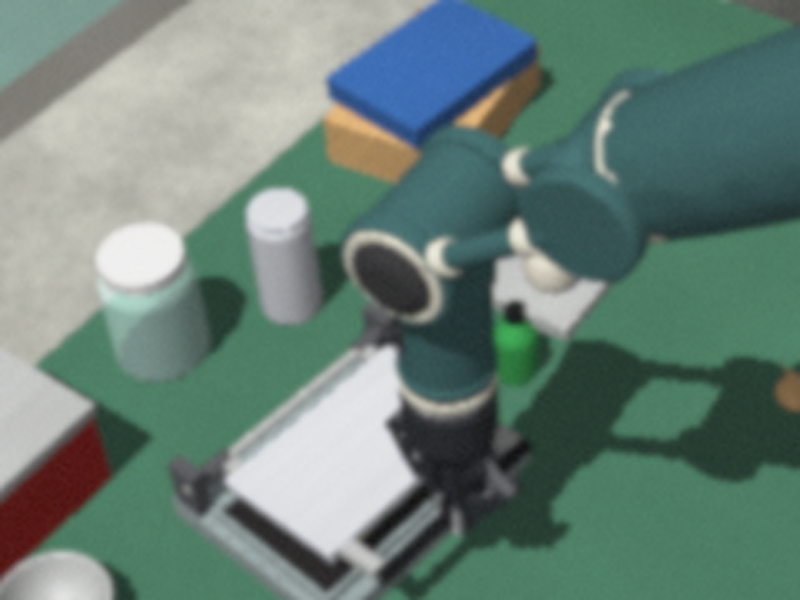

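The platen is nearly level over the pad, so it needs slightly more travel until it stops.

```bash
python3 -m handwheel '[0,0,-0.15,0,0,0,230,0,0,-0.1,0,0,0,230,0,0,0,0,0,0,230]';python3 -m handwheel '[0,0,-0.07,0,0,0,230,0,0,0,0,0,0,230]';python3 -m handwheel '[0,0,-0.07,0,0,0,230,0,0,0,0,0,0,230]'
```

```text
time: 37.0
eef_pos: [0.4801, 0.0666, 0.0533]
orientation: [2.326, 2.107, 0.006]
contact_force: [-0.7, -0.6, 11.0]
opening: 0.0123
grasp_force: 57.9
time: 37.2
eef_pos: [0.4801, 0.0666, 0.0513]
orientation: [2.326, 2.107, 0.006]
contact_force: [-0.8, -0.8, 11.2]
opening: 0.0119
grasp_force: 58.0
time: 37.4
eef_pos: [0.48, 0.0666, 0.0493]
orientation: [2.326, 2.107, 0.006]
contact_force: [-1.5, 0.1, 11.7]
opening: 0.0121
grasp_force: 58.0
```

```bash
python3 -m handwheel '[0,0,-0.05,0,0,0,230,0,0,0,0,0,0,230]';python3 -m handwheel '[0,0,-0.05,0,0,0,230,0,0,0,0,0,0,230]'
```

```text
time: 37.6
eef_pos: [0.48, 0.0666, 0.0478]
orientation: [2.326, 2.107, 0.006]
contact_force: [-2.3, -1.5, 12.6]
opening: 0.0123
grasp_force: 58.1
time: 37.8
eef_pos: [0.48, 0.0666, 0.0464]
orientation: [2.326, 2.107, 0.006]
contact_force: [-2.5, -0.1, 13.7]
opening: 0.012
grasp_force: 58.1
```

```bash
python3 -m handwheel '[0,0,0,0,0,0,230,0,0,0,0,0,0,230,0,0,0,0,0,0,230,0,0,0,0,0,0,230,0,0,0,0,0,0,230,0,0,0,0,0,0,230,0,0,0,0,0,0,230,0,0,0,0,0,0,230,0,0,0,0,0,0,230,0,0,0,0,0,0,230]'
python3 -m handwheel '[0,0,0,0,0,0,230,0,0,0,0,0,0,230,0,0,0,0,0,0,230,0,0,0,0,0,0,230,0,0,0,0,0,0,230,0,0,0,0,0,0,230,0,0,0,0,0,0,230,0,0,0,0,0,0,230,0,0,0,0,0,0,230]'
python3 -m handwheel '[0,0,0.15,0,0,0,230,0,0,0.25,0,0,0,230,0.02,0,0.3,0,0,0,230,0.05,-0.01,0.42,0,0,0,230,0.08,-0.01,0.41,0,0,0,230,0.1,-0.01,0.41,0,0,0,230,0.13,-0.01,0.4,0,0,0,230,0.15,-0.02,0.39,0,0,0,230,0.18,-0.02,0.38,0,0,0,230,0.2,-0.02,0.37,0,0,0,230]'
```

```text
time: 38.8
eef_pos: [0.48, 0.0666, 0.0464]
orientation: [2.326, 2.107, 0.006]
contact_force: [-1.9, -1.2, 12.7]
opening: 0.0122
grasp_force: 58.1
time: 39.7
eef_pos: [0.48, 0.0667, 0.0464]
orientation: [2.326, 2.107, 0.006]
contact_force: [-1.4, -0.8, 12.5]
opening: 0.0121
grasp_force: 58.1
time: 40.7
eef_pos: [0.5136, 0.0631, 0.1514]
orientation: [2.318, 2.1, 0.023]
contact_force: [27.5, -3.3, -14.0]
opening: 0.0119
grasp_force: 60.4
```

```bash
python3 -m handwheel '[0.23,-0.02,0.35,0,0,0,230,0.25,-0.03,0.34,0,0,0,230,0.27,-0.03,0.32,0,0,0,230,0.29,-0.03,0.3,0,0,0,230,0.31,-0.03,0.28,0,0,0,230,0.32,-0.03,0.26,0,0,0,230,0.34,-0.04,0.24,0,0,0,230,0.36,-0.04,0.22,0,0,0,230]'
python3 -m handwheel '[0.37,-0.04,0.19,0,0,0,230,0.38,-0.04,0.17,0,0,0,230,0.39,-0.04,0.14,0,0,0,230,0.4,-0.04,0.12,0,0,0,230,0.41,-0.04,0.09,0,0,0,230]'
```

```text
time: 41.5
eef_pos: [0.5783, 0.0562, 0.2135]
orientation: [2.328, 2.107, 0.004]
contact_force: [16.4, 2.1, -25.0]
opening: 0.0122
grasp_force: 55.8
time: 42.0
eef_pos: [0.6336, 0.0504, 0.2364]
orientation: [-2.326, -2.106, 0.004]
contact_force: [0.3, 2.1, -1.5]
opening: 0.0119
grasp_force: 54.9
```

```bash
python3 -m handwheel '[0.4,-0.04,0.07,0,0,0,230,0.35,-0.04,0.04,0,0,0,230,0.3,-0.03,0.01,0,0,0,230,0,0,0,0,0,0,230]'; python3 -m handwheel '[0.1,0,0,0,0,0,230,0,0,0,0,0,0,230]'; python3 -m handwheel '[0.1,0,0,0,0,0,230,0,0,0,0,0,0,230]'
```

```text
time: 42.4
eef_pos: [0.6673, 0.0468, 0.2419]
orientation: [2.328, 2.108, 0.001]
contact_force: [2.6, 2.0, -9.7]
opening: 0.0119
grasp_force: 52.6
time: 42.6
eef_pos: [0.6691, 0.0466, 0.242]
orientation: [2.328, 2.109, 0.0]
contact_force: [3.1, 1.9, -8.0]
opening: 0.0123
grasp_force: 52.6
time: 42.8
eef_pos: [0.6717, 0.0464, 0.242]
orientation: [2.329, 2.109, -0.001]
contact_force: [1.9, -0.1, -9.0]
opening: 0.012
grasp_force: 52.7
```

```bash
python3 -m handwheel '[0.06,0,0,0,0,0,230,0,0,0,0,0,0,230,0,0,0,0,0,0,190,0,0,0,0,0,0,150,0,0,0,0,0,0,100,0,0,0,0,0,0,100,0,0,0.5,0,0,0,100,0,0,0.9,0,0,0,100,0,0,0.9,0,0,0,100,0,0,0,0,0,0,100]'
python3 -m handwheel '[-0.25,0.04,0,0,0,-1,138,-0.25,0.04,0,0,0,-1,138,-0.25,0.04,0,0,0,-1,138,-0.25,0.04,0,0,0,-1,138,-0.25,0.04,0,0,0,-1,138,-0.25,0.04,0,0,0,-1,138,-0.25,0.04,0,0,0,-1,138,-0.25,0.04,0,0,0,-1,138,-0.25,0.04,0,0,0,-1,138,-0.25,0.04,0,0,0,-1,138]'
python3 -m handwheel '[-0.25,0.04,0,0,0,-1,138,-0.25,0.04,0,0,0,-1,138,-0.25,0.04,0,0,0,-1,138,-0.25,0.04,0,0,0,-1,138,-0.2,0.04,0,0,0,-1,138,0,0,0,0,0,0,138]'
python3 - <<'E'
from h import *
clips("top",.042);clips("side",.042);print(r.get_state()["joints"].round(2))
cv2.imwrite(f"pics/s8.png",cv2.resize(cam("side")["image"][120:300,130:370,::-1],(800,600),interpolation=cv2.INTER_CUBIC))
E
```

```text
time: 43.8
eef_pos: [0.6764, 0.0468, 0.3184]
orientation: [2.324, 2.104, 0.013]
contact_force: [0.2, 0.6, 1.3]
opening: 0.0522
grasp_force: 0.0
time: 44.8
eef_pos: [0.5984, 0.0588, 0.3114]
orientation: [3.072, 0.655, 0.0]
contact_force: [-0.1, 0.6, 0.8]
opening: 0.0389
grasp_force: 0.0
time: 45.4
eef_pos: [0.5622, 0.0649, 0.3116]
orientation: [-3.138, 0.155, -0.001]
contact_force: [0.1, 0.1, 0.4]
opening: 0.0391
grasp_force: 0.0
top yellow xy 0.5540 0.4787 size 0.075 0.031 long-axis -87.3deg [111.11864407 216.79661017]
top yellow xy 0.5608 0.3967 size 0.063 0.029 long-axis -85.2deg [135.74509804 214.23529412]
top yellow xy 0.5800 0.0163 size 0.075 0.035 long-axis -5.6deg [251.35       205.08333333]
top yellow xy 0.5864 0.1046 size 0.068 0.016 long-axis -0.1deg [224.4893617  204.21276596]
side yellow xy 0.5838 0.4241 size 0.065 0.027 long-axis -87.7deg [148.71428571 357.78571429]
side yellow xy 0.5900 0.3397 size 0.072 0.026 long-axis -85.4deg [170.6        331.74545455]
side yellow xy 0.5868 0.1004 size 0.087 0.038 long-axis -5.5deg [230.38333333 270.18333333]
side yellow xy 0.5828 0.0229 size 0.088 0.039 long-axis -5.7deg [248.50819672 253.        ]
[ 0.07  0.02  1.74 -0.    1.39  1.74]
```

View pics/s8.png

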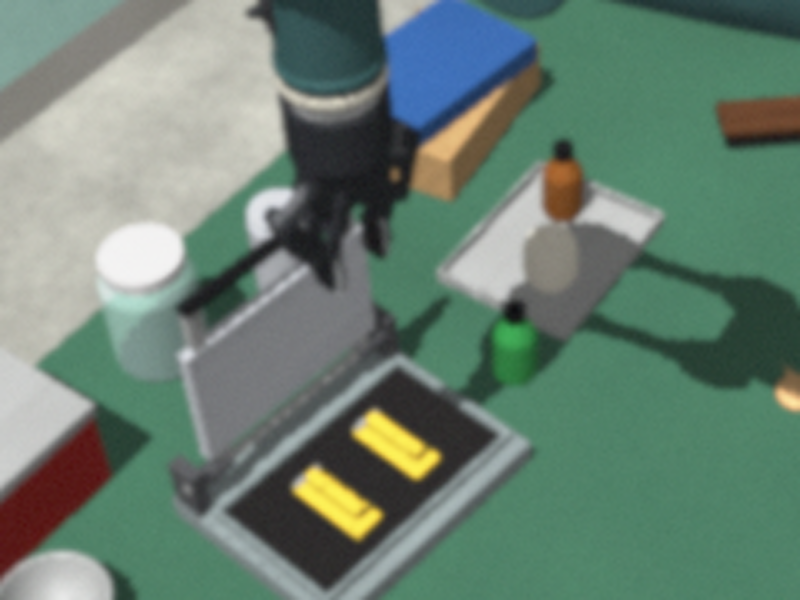

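The press arm is up again. The clips have not moved, at crop (337,502) and (397,445), and the pot and bottle are standing.

```bash
python3 -m handwheel '[0.09,0.1,-0.88,0,0,0,138,0.09,0.1,-0.88,0,0,0,138,0.09,0.1,-0.88,0,0,0,138,0.09,0.1,-0.88,0,0,0,138,0.09,0.1,-0.88,0,0,0,138,0.09,0.1,-0.88,0,0,0,138,0.09,0.1,-0.88,0,0,0,138,0.09,0.1,-0.88,0,0,0,138,0.09,0.1,-0.88,0,0,0,138,0.1,0.1,-0.5,0,0,0,138]'
python3 -m handwheel '[0,0,0,0,0,0,138,0,0,0,0,0,0,138]'
```

```text
time: 46.55
eef_pos: [0.5889, 0.0946, 0.0558]
orientation: [3.137, -0.153, -0.005]
contact_force: [-0.3, -0.6, -0.3]
opening: 0.0395
grasp_force: 0.0
time: 46.75
eef_pos: [0.5906, 0.0947, 0.0589]
orientation: [3.138, -0.154, 0.0]
contact_force: [-0.1, 0.0, 0.3]
opening: 0.0393
grasp_force: 0.0
```

Now down to 0.0435, grip, and lift.

```bash
python3 -m handwheel '[0,0,-0.3,0,0,0,138,0,0,-0.2,0,0,0,138,0,0,0,0,0,0,180,0,0,0,0,0,0,230,0,0,0,0,0,0,230,0,0,0,0,0,0,230,0,0,0,0,0,0,230]' 30
python3 -m handwheel '[0,0,0.3,0,0,0,230,0,0,0.7,0,0,0,230,0,0,0.9,0,0,0,230,0,0,0.9,0,0,0,230,0,0,0.9,0,0,0,230,0,0,0.9,0,0,0,230,0,0.4,0.9,0,0,0.1,230,-0.4,0.9,0.4,0,0,0.2,230,-0.5,0.9,0,0,0,0.2,230,-0.5,0.9,0,0,0,0.2,230]'
python3 -m handwheel '[-0.5,0.9,0,0,0,0.2,230,-0.5,0.9,0,0,0,0.2,230,-0.5,0.9,0,0,0,0.2,230,-0.5,0.9,0,0,0,0.2,230,-0.5,0.9,0,0,0,0.2,230,-0.5,0.9,0,0,0,0.2,230,-0.5,0.9,0,0,0,0.1,230,-0.5,0.9,0,0,0,0,230,-0.5,0.8,0,0,0,0,230,-0.5,0,0,0,0,0,230]'
python3 -m handwheel '[0,0,-0.5,0,0,0,230,0,0,-0.9,0,0,0,230,0,0,0,0,0,0,230,0,0,0,0,0,0,230]'
```

```text
time: 47.45
eef_pos: [0.5902, 0.0947, 0.0437]
orientation: [-3.138, 0.155, -0.001]
contact_force: [-0.8, -0.5, 0.7]
opening: 0.0109
grasp_force: 32.2
time: 48.45
eef_pos: [0.5482, 0.1886, 0.2224]
orientation: [-3.14, 0.04, -0.004]
contact_force: [-0.2, -0.6, -0.4]
opening: 0.0111
grasp_force: 32.0
time: 49.45
eef_pos: [0.3972, 0.4303, 0.2212]
orientation: [-3.135, -0.177, -0.001]
contact_force: [0.2, 0.7, -0.1]
opening: 0.011
grasp_force: 32.0
time: 49.85
eef_pos: [0.3979, 0.4262, 0.1774]
orientation: [3.135, 0.172, -0.003]
contact_force: [0.8, 1.3, -0.1]
opening: 0.011
grasp_force: 32.0
```

```bash
python3 -m handwheel '[0.4,0,-0.5,0,0,0,230,0,0,-0.5,0,0,0,230,0,0,-0.3,0,0,0,230,0,0,0,0,0,0,230]'; python3 -m handwheel '[0,0,-0.06,0,0,0,230,0,0,0,0,0,0,230]';python3 -m handwheel '[0,0,-0.05,0,0,0,230,0,0,0,0,0,0,230]'
```

```text
time: 50.25
eef_pos: [0.409, 0.4263, 0.1368]
orientation: [3.134, 0.172, -0.006]
contact_force: [-1.0, -0.4, -0.1]
opening: 0.0112
grasp_force: 32.0
time: 50.45
eef_pos: [0.4101, 0.4279, 0.1378]
orientation: [-3.137, -0.174, -0.0]
contact_force: [-1.3, -1.2, -0.2]
opening: 0.0112
grasp_force: 32.0
time: 50.65
eef_pos: [0.4101, 0.428, 0.1366]
orientation: [-3.136, -0.174, -0.001]
contact_force: [-0.4, 0.2, 0.4]
opening: 0.0114
grasp_force: 32.0
```

```bash
python3 -m handwheel '[0,0,-0.08,0,0,0,230,0,0,0,0,0,0,230]';python3 -m handwheel '[0,0,-0.05,0,0,0,230,0,0,0,0,0,0,230]'
```

```text
time: 50.85
eef_pos: [0.4099, 0.4276, 0.1336]
orientation: [3.137, 0.174, -0.0]
contact_force: [0.3, 0.3, -0.2]
opening: 0.0112
grasp_force: 32.0
time: 51.05
eef_pos: [0.4099, 0.4276, 0.132]
orientation: [3.137, 0.173, -0.0]
contact_force: [-1.3, -1.1, -0.7]
opening: 0.0109
grasp_force: 32.0
```

```bash
python3 -m handwheel '[0,0,-0.03,0,0,0,230,0,0,0,0,0,0,190,0,0,0,0,0,0,150,0,0,0,0,0,0,138,0,0,0.4,0,0,0,138,0,0,0.9,0,0,0,138,0,0,1,0,0,0,138,0,0,0.8,0,0,0,138,0.2,-0.7,0,0,0,0,138,0.4,-0.9,0,0,0,-0.1,138]'
python3 -m handwheel '[0.4,-0.9,0,0,0,-0.1,138,0.4,-0.9,0,0,0,-0.2,138,0.4,-0.9,0,0,0,-0.2,138,0.4,-0.9,0,0,0,-0.2,138,0.4,-0.9,0,0,0,-0.2,138,0.4,-0.9,0,0,0,-0.2,138,0.4,-0.9,0,0,0,-0.2,138,0.4,-0.9,0,0,0,-0.2,138,0.4,-0.9,0,0,0,-0.2,138,0.4,-0.9,0,0,0,0,138]'
python3 -m handwheel '[0.4,-0.9,0,0,0,0,138,0.4,-0.9,0,0,0,0,138,0.4,-0.9,0,0,0,0,138,0,-0.4,-0.5,0,0,0,138,0,0,-0.9,0,0,0,138,0,0,-0.9,0,0,0,138,0,0,-0.9,0,0,0,138,0,0,-0.9,0,0,0,138,0,0,-0.6,0,0,0,138,0,0,0,0,0,0,138]'
python3 - <<'E'
from h import *
from scipy.spatial.transform import Rotation as R
st=r.get_state();m=R.from_rotvec(st["orientation"]).as_matrix();print(np.degrees(np.arctan2(m[1,1],m[0,1])),st["eef_pos"])
clips("top",.13);clips("side",.042)
E
```

```text
time: 52.05
eef_pos: [0.4285, 0.3809, 0.2272]
orientation: [-3.135, -0.16, -0.005]
contact_force: [1.0, -1.1, 0.7]
opening: 0.0397
grasp_force: 0.0
time: 53.05
eef_pos: [0.5487, 0.1086, 0.2256]
orientation: [-3.139, 0.123, -0.002]
contact_force: [1.1, 0.7, -0.2]
opening: 0.0393
grasp_force: 0.0
time: 54.05
eef_pos: [0.5803, 0.0172, 0.0796]
orientation: [-3.139, 0.122, 0.012]
contact_force: [-1.0, 0.7, -0.7]
opening: 0.0391
grasp_force: 0.0
-94.4608543704686 [0.58030829 0.01723989 0.07959489]
top yellow xy 0.4047 0.4248 size 0.071 0.028 long-axis 6.6deg [115.30645161 259.01612903]
top yellow xy 0.5352 0.4460 size 0.071 0.029 long-axis -87.3deg [111.11864407 216.81355932]
top yellow xy 0.5416 0.3687 size 0.059 0.027 long-axis -85.2deg [135.74509804 214.23529412]
side yellow xy 0.4416 0.4093 size 0.081 0.030 long-axis 6.3deg [195.78082192 384.76712329]
side yellow xy 0.5837 0.4237 size 0.065 0.027 long-axis -87.7deg [148.75 357.75]
side yellow xy 0.5902 0.3397 size 0.072 0.026 long-axis -85.8deg [170.58181818 331.74545455]
side yellow xy 0.5790 0.0233 size 0.081 0.039 long-axis -5.7deg [248.92982456 254.21052632]
```

```bash
python3 -m handwheel '[0.1,0,-0.6,0,0,-0.25,138,0,0,-0.5,0,0,0,138,0,0,-0.1,0,0,0,138,0,0,0,0,0,0,180,0,0,0,0,0,0,230,0,0,0,0,0,0,230,0,0,0,0,0,0,230,0,0,0,0,0,0,230]' 30
python3 -m handwheel '[0,0,0.3,0,0,0,230,0,0,0.7,0,0,0,230,0,0,0.9,0,0,0,230,0,0,0.9,0,0,0,230,0,0,0.9,0,0,0,230,0,0,0.9,0,0,0,230,0,0.4,0.9,0,0,0.1,230,-0.4,0.9,0.4,0,0,0.2,230,-0.5,0.9,0,0,0,0.2,230,-0.5,0.9,0,0,0,0.2,230]'
python3 -m handwheel '[-0.5,0.9,0,0,0,0.2,230,-0.5,0.9,0,0,0,0.2,230,-0.5,0.9,0,0,0,0.2,230,-0.5,0.9,0,0,0,0.2,230,-0.5,0.9,0,0,0,0.2,230,-0.5,0.9,0,0,0,0.2,230,-0.5,0.9,0,0,0,0.1,230,-0.5,0.9,0,0,0,0,230,-0.3,1,0,0,0,0,230,-0.1,0.1,0,0,0,0,230]'
python3 -m handwheel '[0,0,-0.5,0,0,0,230,0,0,-0.9,0,0,0,230,0,0,0,0,0,0,230,0,0,0,0,0,0,230]'
```

```text
time: 54.95
eef_pos: [0.5876, 0.0167, 0.0481]
orientation: [-3.137, 0.164, -0.002]
contact_force: [-0.2, 0.1, 2.1]
opening: 0.0108
grasp_force: 32.0
time: 55.95
eef_pos: [0.5451, 0.1105, 0.2261]
orientation: [-3.141, 0.048, -0.004]
contact_force: [-0.1, 0.8, 0.2]
opening: 0.0107
grasp_force: 31.8
time: 56.95
eef_pos: [0.412, 0.3615, 0.2252]
orientation: [-3.135, -0.17, -0.001]
contact_force: [0.1, 0.1, -0.4]
opening: 0.0107
grasp_force: 31.8
time: 57.35
eef_pos: [0.4127, 0.3572, 0.1812]
orientation: [3.135, 0.163, -0.004]
contact_force: [0.6, -0.5, 0.8]
opening: 0.0102
grasp_force: 31.8
```

```bash
python3 -m handwheel '[0.1,0,-0.5,0,0,0,230,0,0,-0.5,0,0,0,230,0,0,-0.3,0,0,0,230,0,0,0,0,0,0,230,0,0,0,0,0,0,230]'; python3 -m handwheel '[0,0,-0.08,0,0,0,230,0,0,0,0,0,0,230]';python3 -m handwheel '[0,0,-0.05,0,0,0,230,0,0,0,0,0,0,230]'
```

```text
time: 57.85
eef_pos: [0.4158, 0.3586, 0.1429]
orientation: [3.137, 0.165, -0.001]
contact_force: [-0.1, 0.3, 0.6]
opening: 0.0105
grasp_force: 31.8
time: 58.05
eef_pos: [0.4163, 0.359, 0.1413]
orientation: [-3.137, -0.165, -0.001]
contact_force: [0.2, 0.3, -0.1]
opening: 0.0107
grasp_force: 31.8
time: 58.25
eef_pos: [0.4161, 0.3588, 0.1396]
orientation: [-3.137, -0.165, -0.0]
contact_force: [0.4, 0.2, -0.9]
opening: 0.0108
grasp_force: 31.8
```

```bash
python3 -m handwheel '[0,0,-0.08,0,0,0,230,0,0,0,0,0,0,230]'; python3 -m handwheel '[0,0,0,0,0,0,190,0,0,0,0,0,0,150,0,0,0,0,0,0,138,0,0,0.4,0,0,0,138,0,0,0.9,0,0,0,138,0,0,1,0,0,0,138,0,0,1,0,0,0,138,0.4,-0.9,0.5,0,0,0,138,0.4,-0.9,0,0,0,0,138,0.4,-0.9,0,0,0,0,138]'
python3 -m handwheel '[0.2,-0.9,0,0,0,0,138,0.1,-0.9,0,0,0,0,138,0,-0.9,0,0,0,0,138,0,-0.9,0,0,0,0,138,0,0,0,0,0,0,138,0,0,0,0,0,0,138]'
python3 - <<'E'
from h import *
clips("top",.13)
a=cam("top")["image"][130:300,80:400,::-1];b=cam("side")["image"][130:420,80:430,::-1]
cv2.imwrite("pics/f.png",np.hstack([cv2.resize(a,(400,212)).repeat(1,0) if 0 else cv2.copyMakeBorder(cv2.resize(a,(400,212)),0,120,0,0,cv2.BORDER_CONSTANT),cv2.resize(b,(400,332))]))
E
```

```text
time: 58.45
eef_pos: [0.4159, 0.3586, 0.1368]
orientation: [3.137, 0.165, -0.001]
contact_force: [0.0, 0.3, -0.1]
opening: 0.0107
grasp_force: 31.8
time: 59.45
eef_pos: [0.453, 0.2775, 0.2536]
orientation: [-3.136, -0.167, -0.005]
contact_force: [0.1, 0.3, -0.2]
opening: 0.0392
grasp_force: 0.0
time: 60.05
eef_pos: [0.4614, 0.1696, 0.2521]
orientation: [-3.136, -0.163, -0.002]
contact_force: [0.1, -0.2, -0.1]
opening: 0.0394
grasp_force: 0.0
top yellow xy 0.4047 0.4248 size 0.071 0.028 long-axis 6.6deg [115.27419355 259.01612903]
top yellow xy 0.4090 0.3596 size 0.070 0.020 long-axis 7.0deg [136.65454545 257.2       ]
top yellow xy 0.5352 0.4460 size 0.071 0.029 long-axis -87.3deg [111.11864407 216.79661017]
```

View pics/f.png

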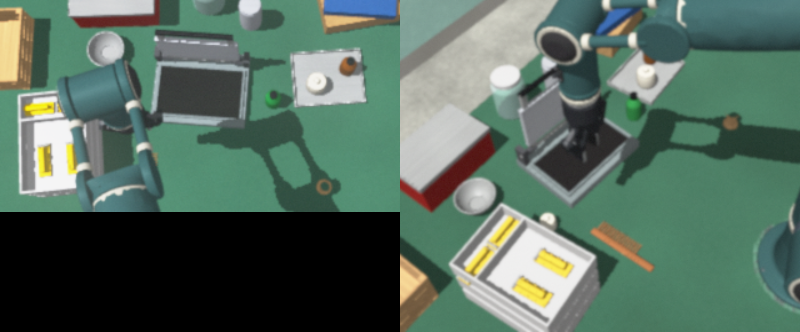

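The final view shows both clips flat in the large compartment, at (554,263) and (532,291). The pot and bottle stand on the tray at (317,83) and (348,65), the press arm is up, and the robot is clear of everything.

```bash
python3 -c "
from station import r
print(r.sign_off())"
```

```text
the job is handed in; nothing more can be done
None
```

I handed the job in at about 60 s and got no verdict back: the pot and bottle stand on the tray, the press was held down for about two seconds and eased back up, and both loose clips (two were present) lie in the large compartment.

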